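Load a plate into the spot-welding jig

ROBOT

A 7-joint arm with a two-finger parallel gripper is mounted at the origin on the work surface. World frame = base frame: x ahead of the robot, y to its left, z up, the work surface at z = 0. Lengths are in m, angles in rad, forces in N, time in s.
With the tool pointing down it reaches from about 0.425 to 0.925 m from the base axis. Payload 6.8 kg.
Tool frame: the origin (TCP) lies on the mounting face of the last link; the fingertips stand 173 mm ahead of it and the grasp point (between the pads) lies 155 mm ahead of it; z points along the fingers, y is the direction in which the jaws open and shut (so a half turn about z gives the same grasp; the last joint's range is limited). The gripper opens to 85 mm and grips with 20 to 120 N. Pads are 22 mm wide; open, the fingers measure 114 mm over their backs; the gripper's body (76 mm by 85 mm) begins 54 mm behind the grasp point. The pads swing forward as they close: fully open they stand 13 mm farther back than shut.
Start: joints at [-1.358, 0.477, 0.022, 1.555, -0.011, 1.109, -0.083], TCP at [0.213, 0.641, 0.405] pointing down, gripper open.
Joint ranges: [-2.96, 2.96], [-0.34, 2.1], [-1.41, 1.46], [0.24, 2.44], [-1.37, 4.51], [0.17, 1.92], [-2.96, 2.96]. Speed limits (rad/s): [2.39, 2.39, 3.14, 3.14, 3.14, 3.14, 3.14].

INTERFACE

Orientations are given as a unit quaternion [w, x, y, z].
In Python, from station import sensors, read_camera, bot gives the robot as it stands. The module is installed in compiled form; this text tells all that it offers.
- The arm moves only by the tool play_rows, never from a script. Its argument "commands" is a list of rows, each a list of 4 numbers: the shift along the tool's x, y, z in m, then the turn about the tool's z in degrees. A call has 1 to 20 rows; each row shifts and turns the commanded pose from where the row before left it, along the tool's axes as they then stand; what a row does not reach is not made up. A row lasts 1/10 s, in which the tool goes at most 50 mm and 8.59 degrees, less where a joint would pass 70% of its speed; a pose out of reach is approached as far as the arm can. A call with a gripper value outside its range is refused whole. "claw" is the finger opening in m, from 0 to 0.0854, set as the call begins (left out, the last holds). The fingers move at their own pace and stop on an object; "force" is the grip in N (left out, the last holds). Time passes only in rows, so rows that do not move let the fingers close. It gives the time, the measured TCP pose, the force and the opening at its end, in the units of the state.
- sensors.get_obs(): the state, without advancing time (a new reading comes with each control period).
- read_camera(name): name is "side" or "top"; returns a dict with "frame" (420x560x3 uint8, blue, green, red), "depth" (420x560 float32, m along the optical axis (not along the pixel's ray), 0 where there is no reading), "fx", "fy", "cx", "cy" (pixels), "rvec" (rotation vector, rad) and "tvec" (3), from world to camera coordinates, as OpenCV has them. Camera axes: x right, y down, z forward; pixel columns grow to the right and rows downward; lengths in m; the calibration is good to about 2 mm. A picture is of the moment at which its call begins.
- bot.hand_in(): hands the job in, once; it reports no verdict.
The state is a dict: "t": time; "q": joint angles; "joint_vel": joint speeds; "joint_torque": joint torques, N m; "eef_pos": TCP position; "tool_rot": TCP orientation; "contact_force": force on the tool from outside, world axes, zero at the start; "torque": the same for the moment, N m; "gripper_width": opening from 0.0 (shut) to 1.0 (fully open).
Only numpy, scipy, OpenCV 4.12 (cv2) and the standard library are available. Lean on these libraries where they do the work, as an engineer would, in place of code of your own. Each camera call takes 0.05 s, during which the arm holds its last target.

TASK

The flat aluminium plate lies sunk in the guide channel of the green feed bed, where it cannot be gripped. Pressing gently, slide it out of the channel's open end until it overhangs the edge by about 40 mm, take it by the overhang, and lay it flat on the copper pad of the welding jig, centred and square, with its end snug against the red stop. Be gentle: do not lean hard on the bed, ram the jig or its stop, let the plate fall, or disturb the pan, the tin and the mallet; finish with the plate released and lying still.

Things in the scene. Friction and masses are not known exactly. Their poses are not given: they have to be found in the camera images.
- plate_mid (a point): Centre (half-way up) of the loose bare aluminium plate, 56 mm (its x) by 130 mm (its y) by 5 mm thick, 70 to 130 g. It is alike both ways round. It starts flat in the channel of the feed bed, its y axis along the bed's y, 20 to 52 mm inside the open edge.
- bed: Fixed steel frame of the feed bed. On it a green deck, 104 (x) by 200 (y) mm, sits on stiff springs: it sinks 1 mm per 10 N, at most 5 mm. Along y in the deck runs a channel, 60 mm wide, 5 mm deep, open at the -y end; its steel side rails (22 mm wide) and the lip closing its +y end are level with the plate's top. Origin: 70 mm below the middle of the deck. Keep the force on it below 15 N.
- bed_edge (a point): Middle of the deck's open edge, on the channel floor (the surface the plate slides on), 70 to 80 mm above the bench; axes are the bed's. The channel runs 185 mm from here along +y. The plate leaves along -y; beyond the edge is free space down to the bench.
- jig: Welding jig: fixed dark base plate, 130 (x) by 190 (y) by 10 mm, origin at the centre of its underside. Above it a copper pad, 40 (x) by 120 (y) mm, top 45 mm above the bench, on a stiff spring (sinks 1 mm per 10 N, at most 5 mm). A centred plate stands out 8 mm on each side of the pad for the fingers, with 35 mm of free height below. Keep the force on it below 20 N.
- jig_stop (a point): Middle of the face of the jig's red stop, at the height of the pad's top; axes are the jig's. The pad runs 120 mm from here along +y. The stop is rigid sideways, at the pad's -y end: 40 mm wide, 16 mm thick, rising 14 mm above the pad. Seated, the plate's end touches it and the plate's centre is 65 mm from here along +y.
- pan: Bystander: open steel cooking pot, 110 mm across, 80 mm high; origin at the centre of its underside. Leave alone.
- tin: Bystander: blue tin, 60 mm across, 90 mm high; origin at the centre of its underside. Leave alone.
- mallet: Bystander: rubber mallet with wooden handle lying on the bench; origin at its underside. Leave alone.
Mind the look-alikes: they are no part of the job. Leave any blue or purple look-alike of the part that bears plate_mid alone.

How it is judged:
By the outcome, as a careful person would: the job done as asked, in the order asked, and still so for the second after the job is handed in, with the robot touching nothing.
It also fails if it takes over 72 s, if anything falls off the work surface, if the arm or the gripper's body presses on something with over 40 N, if the wrist force passes 120 N, or if a joint passes its speed limit or range.

## Working session

There is one attempt and no reset: what is moved stays moved. The work goes in short steps, Python scripts to look and compute and a tool call to move; the robot and the scene stay as the last step left them, time stands still between calls to the robot, and variables do not carry over. Pictures are saved under pics/ and viewed, and the job is handed in when it is done.

Besides the shell and the picture viewer there is one more tool, called after ">>>" by a JSON object that holds its "name" and its "arguments", one argument or row to a line. play_rows: Moves the arm, as the interface text tells. Its arguments: {"type":"object","properties":{"commands":{"type":"array"},"claw":{"type":"number"},"force":{"type":"number"}},"required":["commands"]}

```bash
mkdir -p pics; cat > h.py <<'E'
import numpy as np, cv2
from station import sensors, read_camera, bot
def cam(n,save=None):
    c=read_camera(n)
    if save: cv2.imwrite('pics/'+save,c['frame'])
    np.savez('last_%s.npz'%n,**c)
    return c
def w(c,u,v,d=None,z=None):
    R=cv2.Rodrigues(np.array(c['rvec'],float))[0];t=np.array(c['tvec'],float).ravel()
    r=np.array([(u-c['cx'])/c['fx'],(v-c['cy'])/c['fy'],1.])
    o=-R.T@t; k=R.T@r
    if z is not None: return o+k*(z-o[2])/k[2]
    if d is None:
        p=c['depth'][int(v)-1:int(v)+2,int(u)-1:int(u)+2]; d=np.median(p[p>0])
    return o+k*d
def proj(c,P):
    return cv2.projectPoints(np.array(P,float).reshape(-1,3),np.array(c['rvec'],float),np.array(c['tvec'],float),np.array([[c['fx'],0,c['cx']],[0,c['fy'],c['cy']],[0,0,1.]]),None)[0][:,0]
def load(n): return dict(np.load('last_%s.npz'%n))
E
python3 - <<'E'
from h import *
for n in('top','side'):
    c=cam(n,n+'0.png'); R=cv2.Rodrigues(c['rvec'])[0]; print(n,c['fx'],-R.T@c['tvec'].ravel())
print(sensors.get_obs())
E
```

```text
top 398.3226279247556 [0.49958842 0.06473715 1.06796004]
side 426.1417087778502 [ 0.5236489  -0.58936416  0.88285075]
{'t': 0.1, 'q': array([-1.35810537,  0.47768026,  0.02233429,  1.55632959, -0.01151481,
        1.10930894, -0.08310681]), 'joint_vel': array([ 0.00174792, -0.00111663, -0.0001043 , -0.00366021, -0.00047676,
        0.00102684,  0.00074952]), 'joint_torque': array([ 3.69287009e-03, -5.97759783e+01,  1.61335710e+00, -2.81953651e+01,
        1.28356065e-02,  5.12910701e-03,  3.09969053e-06]), 'eef_pos': array([0.21274547, 0.64033587, 0.40385719]), 'tool_rot': array([-7.92099652e-05,  1.59701517e-01,  9.87165025e-01, -7.95258514e-04]), 'contact_force': array([-0.29218773,  0.19099351, -0.521132  ]), 'torque': array([-0.0462535 , -0.00567386, -0.00809891]), 'gripper_width': 1.004531539820619}
```

View pics/top0.png

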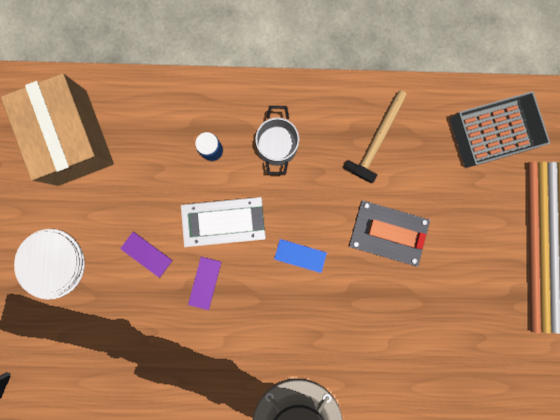

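View pics/side0.png

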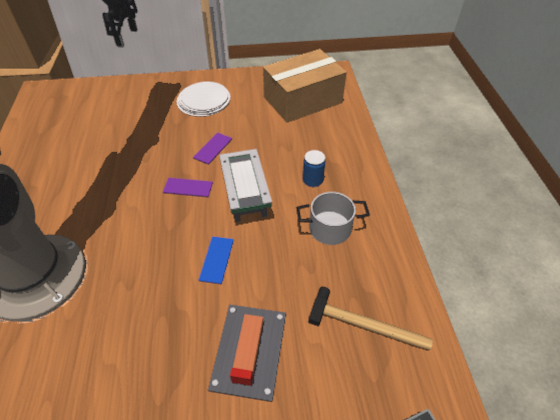

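```bash
python3 - <<'E'
from h import *
c=load('top');f=c['frame']
a=cv2.resize(f[185:260,170:280],None,fx=7,fy=7,interpolation=cv2.INTER_CUBIC);cv2.imwrite('pics/c1.png',a)
a=cv2.resize(f[190:275,335:445],None,fx=7,fy=7,interpolation=cv2.INTER_CUBIC);cv2.imwrite('pics/c2.png',a)
s=load('side');a=cv2.resize(s['frame'][140:230,205:285],None,fx=6.6,fy=6.6,interpolation=cv2.INTER_CUBIC);cv2.imwrite('pics/c3.png',a)
for u,v in [(222,222),(190,225),(257,218),(222,204),(222,240),(390,232),(370,245),(300,255),(222,265)]: print(u,v,w(c,u,v))
E
```

```text
222 222 [0.51885139 0.19791772 0.08093229]
190 225 [0.50975515 0.27752616 0.0758635 ]
257 218 [0.53082609 0.11200837 0.07603653]
222 204 [0.56350199 0.19949791 0.0795751 ]
222 240 [0.4745482  0.19648131 0.08130005]
390 232 [ 0.50344586 -0.2290163   0.04625952]
370 245 [ 0.46795078 -0.18652215  0.00909716]
300 255 [ 0.43736074 -0.00123985  0.00448748]
222 265 [0.40642366 0.20513742 0.00097763]
```

View pics/c1.png

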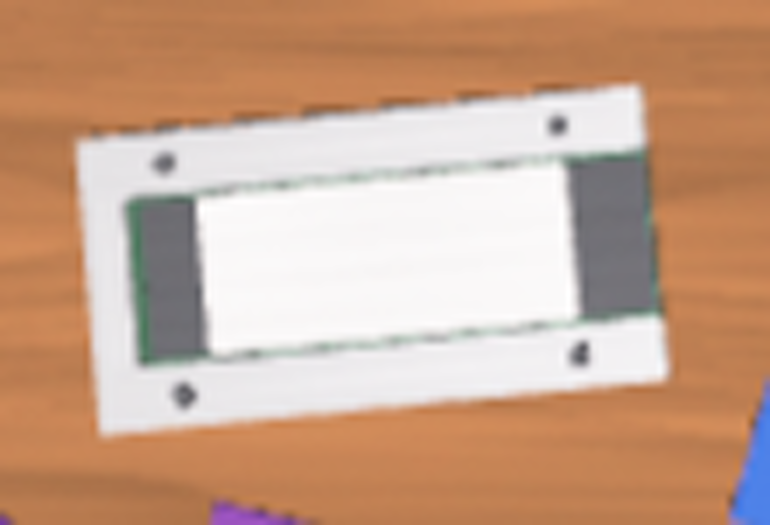

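View pics/c2.png

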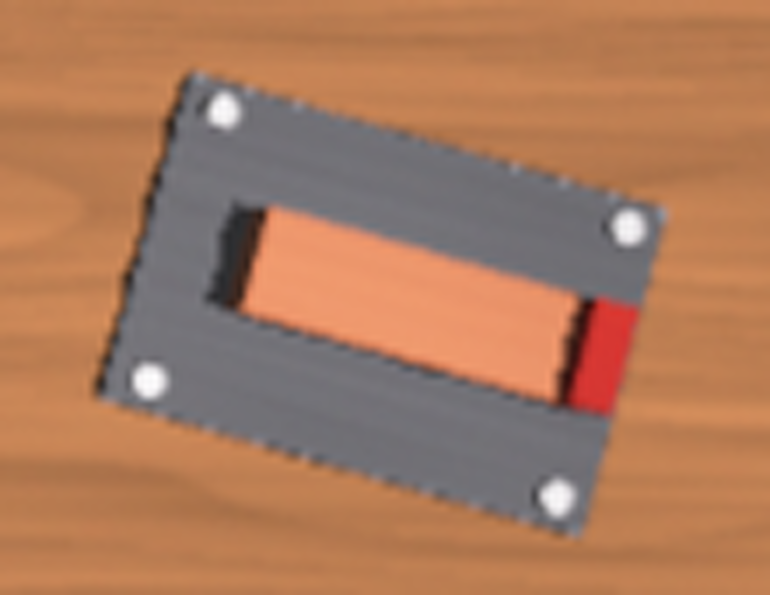

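View pics/c3.png

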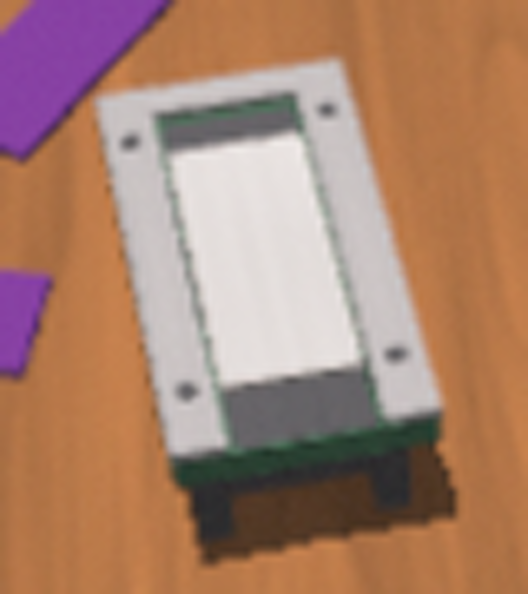

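```bash
cat > m.py <<'E'
from h import *
from scipy.optimize import least_squares
c=load('top')
def pts(L,z,ox,oy,s=7): return np.array([w(c,(u+.5)/s-.5+ox,(v+.5)/s-.5+oy,z=z) for u,v in L])
def show(n,P):
    e=np.roll(P,-1,0)-P
    print(n,'cen',P.mean(0).round(4),'len',np.linalg.norm(e,axis=1).round(4),'ang',np.degrees(np.arctan2(e[:,1],e[:,0])).round(1))
D=c['depth']
R=cv2.Rodrigues(c['rvec'])[0]
show('plate',pts([(195,197),(568,162),(580,320),(207,355)],.0805,170,185))
show('deck',pts([(77,138),(640,86),(668,380),(100,435)],.0805,170,185))
show('pad',pts([(265,205),(585,295),(555,403),(240,312)],.045,335,190))
show('stop',pts([(597,298),(640,303),(612,413),(567,405)],.059,335,190))
show('base',pts([(190,70),(665,210),(580,535),(98,398)],.010,335,190))
def mz(u0,u1,v0,v1):
    z=[w(c,u,v,d=D[v,u])[2] for u in range(u0,u1) for v in range(v0,v1) if D[v,u]>0]
    return np.median(z),np.std(z)
print('z plate',mz(205,245,213,230),'floor',mz(191,196,218,232),mz(254,260,212,228),'rail',mz(195,250,202,206),'pad',mz(378,408,228,236),'base',mz(360,420,248,252),'bench',mz(280,340,300,340))
E
python3 m.py
```

```text
plate cen [0.5203 0.1907 0.0805] len [0.1322 0.0561 0.1317 0.0559] ang [ -83.3 -174.1   96.6    6.3]
deck cen [0.5199 0.1963 0.0805] len [0.1998 0.1046 0.2003 0.105 ] ang [ -83.4 -173.1   96.8    6.6]
pad cen [ 0.5012 -0.238   0.045 ] len [0.1223 0.0413 0.1203 0.0405] ang [-104.4  164.5   75.2  -12.7]
stop cen [ 0.4842 -0.3041  0.059 ] len [0.0158 0.0413 0.0166 0.0404] ang [-95.3 165.7  81.2 -15.7]
base cen [ 0.5014 -0.2377  0.01  ] len [0.1889 0.128  0.1896 0.1299] ang [-105.2  165.3   75.4  -15.1]
z plate (np.float64(0.08053142548141834), np.float64(0.0017581511979231827)) floor (np.float64(0.07576929952222305), np.float64(0.0016936124969735302)) (np.float64(0.0757925981896001), np.float64(0.001803164651130733)) rail (np.float64(0.08017213138043805), np.float64(0.025188178439440184)) pad (np.float64(0.0450014382782391), np.float64(0.006269568245535488)) base (np.float64(0.010204467998185085), np.float64(0.0068865087951132135)) bench (np.float64(7.78726104947447e-05), np.float64(0.001980139960829698))
```

Candidates in the top view are the silver plate in the green bed's channel (225,222), the blue look-alike (300,255), and the purple ones (147,254) and (205,283). The description picks the silver plate. The crops confirm it sits between the rails, with the open green end to the right (-y) and the red stop at (422,240).

>>> {"name": "play_rows", "arguments": {
  "commands": [
    [0,0,0,8.1],
    [0,0,0,8.1],
    [0,0,0,8.1],
    [0,0,0,8.1],
    [0,0,0,8.1],
    [0,0,0,8.1],
    [0,0,0,8.1],
    [0,0,0,8.2]
  ],
  "claw": 0,
  "force": 60
}}

```text
t: 0.9
eef_pos: [0.2127, 0.6404, 0.4041]
tool_rot: [0.0, 0.667, 0.745, -0.0]
contact_force: [-0.0, 0.3, 0.7]
gripper_width: -0.005
```

>>> {"name": "play_rows", "arguments": {
  "commands": [
    [-0.03,0.016,0,0],
    [-0.03,0.016,0,0],
    [-0.03,0.016,0,0],
    [-0.03,0.016,0,0],
    [-0.03,0.016,0,0],
    [-0.03,0.016,0,0],
    [-0.03,0.016,0,0],
    [-0.03,0.016,0,0],
    [-0.03,0.016,0,0],
    [-0.03,0.016,0,0],
    [-0.03,0.016,0,0],
    [-0.03,0.016,0,0],
    [-0.03,0.016,0,0],
    [-0.03,0.016,0,0],
    [-0.03,0.016,0,0],
    [0,0,0,0],
    [0,0,0,0]
  ]
}}

```text
t: 2.6
eef_pos: [0.504, 0.221, 0.4044]
tool_rot: [-0.0, 0.665, 0.747, -0.0]
contact_force: [-0.3, 0.5, 0.7]
gripper_width: 0.002
```

```bash
cat >> h.py <<'E'
def rel(tx,ty,tz,yaw):
    "print tool-frame shift to world TCP target & turn; yaw = deg of tool y"
    from scipy.spatial.transform import Rotation as Ro
    o=sensors.get_obs();q=o['tool_rot'];R=Ro.from_quat([q[1],q[2],q[3],q[0]]).as_matrix()
    a=np.degrees(np.arctan2(R[1,1],R[0,1]))
    print('t',round(o['t'],2),'pos',o['eef_pos'].round(4),'yawy',a.round(2),'z',R[:,2].round(4),'F',o['contact_force'].round(2),'g',round(o['gripper_width'],3))
    d=np.array([tx,ty,tz])-o['eef_pos']
    print('shift',(R.T@d).round(4),'turn',round(a-yaw,2))
E
python3 -c "
from h import *
rel(.5191,.2006,.30,6.7)"
```

```text
t 2.6 pos [0.504  0.221  0.4044] yawy 6.6 z [-6.e-04 -3.e-04 -1.e+00] F [-0.3   0.54  0.68] g 0.002
shift [-0.022   0.0127  0.1044] turn -0.1
```

>>> {"name": "play_rows", "arguments": {
  "commands": [
    [-0.011,0.006,0.02,0],
    [-0.011,0.0065,0.03,0],
    [0,0,0.03,0],
    [0,0,0.03,0],
    [0,0,0.02,0],
    [0,0,0.012,0],
    [0,0,0,0],
    [0,0,0,0]
  ]
}}

```text
t: 3.4
eef_pos: [0.5189, 0.202, 0.2632]
tool_rot: [0.0, 0.664, 0.748, 0.0]
contact_force: [0.2, -0.3, 0.0]
gripper_width: -0.002
```

```bash
python3 -c "
from h import *
rel(.5191,.2006,.2535,6.7)
c=cam('side');cv2.imwrite('pics/p1.png',cv2.resize(c['frame'][100:240,180:320],None,fx=4,fy=4,interpolation=cv2.INTER_CUBIC))"
```

```text
t 3.4 pos [0.5189 0.202  0.2632] yawy 6.77 z [ 5.e-04  5.e-04 -1.e+00] F [ 0.17 -0.3   0.04] g -0.002
shift [-0.0014  0.      0.0097] turn 0.07
```

View pics/p1.png

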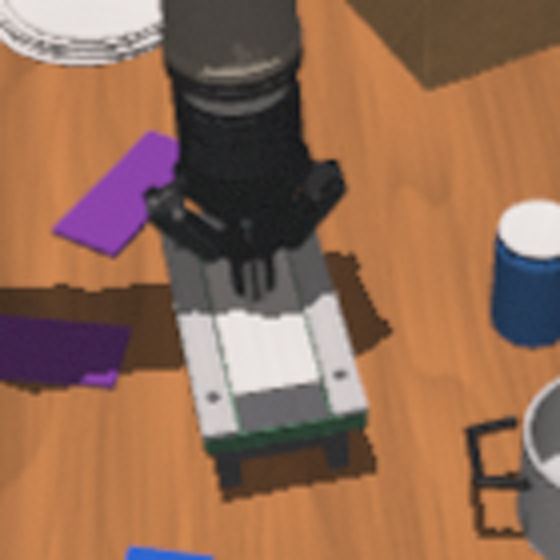

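The side view shows the shut fingers just above the middle of the plate, inside the channel (tips around crop (255,290)). Next I lower in small steps and watch the force.

>>> {"name": "play_rows", "arguments": {
  "commands": [
    [0,0,0.002,0],
    [0,0,0.002,0],
    [0,0,0.002,0],
    [0,0,0.001,0],
    [0,0,0.001,0],
    [0,0,0,0]
  ]
}}

```text
t: 4.05
eef_pos: [0.5188, 0.2013, 0.2546]
tool_rot: [-0.0, 0.664, 0.747, -0.0]
contact_force: [-0.8, -0.4, 0.9]
gripper_width: 0.002
```

>>> {"name": "play_rows", "arguments": {
  "commands": [
    [0,0,0.0005,0],
    [0,0,0.0005,0],
    [0,0,0,0]
  ]
}}

```text
t: 4.35
eef_pos: [0.5189, 0.2014, 0.2538]
tool_rot: [-0.0, 0.664, 0.747, 0.0]
contact_force: [-1.4, -0.1, 2.4]
gripper_width: -0.002
```

>>> {"name": "play_rows", "arguments": {
  "commands": [
    [0,0,0.0003,0],
    [0,0,0,0]
  ]
}}

```text
t: 4.55
eef_pos: [0.5189, 0.2013, 0.2536]
tool_rot: [-0.0, 0.664, 0.747, 0.0]
contact_force: [-1.1, 0.1, 3.8]
gripper_width: -0.0
```

>>> {"name": "play_rows", "arguments": {
  "commands": [
    [0,0,0.0003,0],
    [0,0,0,0]
  ]
}}

```text
t: 4.75
eef_pos: [0.5189, 0.2013, 0.2534]
tool_rot: [-0.0, 0.664, 0.747, 0.0]
contact_force: [-1.4, -0.5, 5.5]
gripper_width: 0.003
```

>>> {"name": "play_rows", "arguments": {
  "commands": [
    [-0.001,0,0,0],
    [-0.002,0,0,0],
    [-0.002,0,0,0],
    [-0.002,0,0,0],
    [-0.002,0,0,0],
    [-0.001,0,0,0],
    [0,0,0,0]
  ]
}}

```text
t: 5.45
eef_pos: [0.5204, 0.1917, 0.2535]
tool_rot: [0.0, 0.664, 0.747, 0.001]
contact_force: [-0.5, 3.3, 4.9]
gripper_width: -0.003
```

```bash
python3 -c "
from h import *
rel(.5191,.2006,.2535,6.7)
c=cam('side');cv2.imwrite('pics/p2.png',cv2.resize(c['frame'][100:240,180:320],None,fx=4,fy=4,interpolation=cv2.INTER_CUBIC))"
```

```text
t 5.45 pos [0.5204 0.1917 0.2535] yawy 6.72 z [ 0.0011  0.001  -1.    ] F [-0.52  3.35  4.92] g -0.003
shift [ 0.0089 -0.0002 -0.    ] turn 0.02
```

View pics/p2.png

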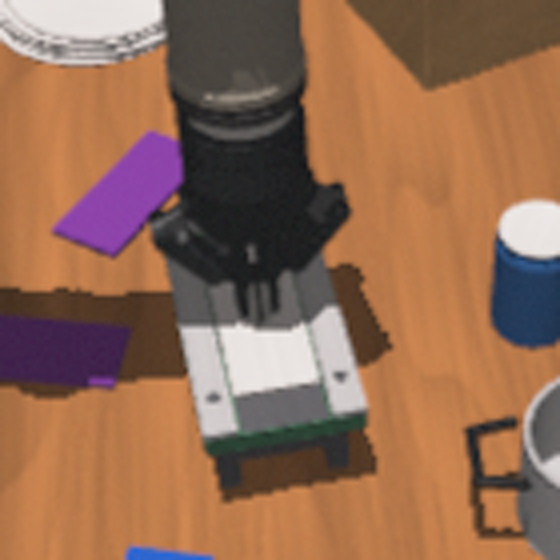

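```bash
python3 -c "
import cv2,numpy as np
a=cv2.imread('pics/p1.png');b=cv2.imread('pics/p2.png')
print(a[370:410:2,275].sum(1));print(b[370:410:2,275].sum(1))"
```

```text
[690 689 689 689 689 695 687 691 598 426 288 290 312 315 314 311 308 310
 313 312]
[691 690 690 690 691 694 687 689 616 486 364 335 321 316 314 313 313 314
 315 316]
```

The plate hardly moved: its front edge stayed at crop row ~392 while the finger went 10 mm, so the finger slipped. I'll press a little harder, staying well below 15 N.

>>> {"name": "play_rows", "arguments": {
  "commands": [
    [0,0,0.0003,0],
    [0,0,0.0003,0],
    [0,0,0,0]
  ]
}}

```text
t: 5.8
eef_pos: [0.5204, 0.1917, 0.2531]
tool_rot: [0.0, 0.664, 0.747, 0.001]
contact_force: [-2.1, 3.1, 9.5]
gripper_width: 0.001
```

>>> {"name": "play_rows", "arguments": {
  "commands": [
    [-0.001,0,0,0],
    [-0.0015,0,0,0],
    [-0.0015,0,0,0],
    [-0.001,0,0,0],
    [0,0,0,0]
  ]
}}

```text
t: 6.3
eef_pos: [0.5211, 0.1875, 0.2532]
tool_rot: [-0.0, 0.664, 0.748, 0.001]
contact_force: [-0.7, 5.5, 7.4]
gripper_width: 0.003
```

```bash
python3 -c "
from h import *
rel(.5191,.2006,.2535,6.7)
c=cam('side');b=cv2.resize(c['frame'][100:240,180:320],None,fx=4,fy=4,interpolation=cv2.INTER_CUBIC);cv2.imwrite('pics/p3.png',b)
print(b[370:420:2,275].sum(1))"
```

```text
t 6.3 pos [0.5211 0.1875 0.2532] yawy 6.75 z [ 0.0017  0.0022 -1.    ] F [-0.73  5.51  7.41] g 0.003
shift [ 0.0132 -0.0004 -0.0003] turn 0.05
[691 692 693 691 690 689 689 691 686 690 642 563 449 358 297 300 315 316
 315 313 313 316 316 315 313]
```

The plate's edge moved about 1.2 px (3–4 mm), so it slides at this force. I'll carry on in stages.

>>> {"name": "play_rows", "arguments": {
  "commands": [
    [-0.001,0,0.0002,0],
    [-0.002,0,0,0],
    [-0.002,0,0,0],
    [-0.002,0,0,0],
    [-0.002,0,0,0],
    [-0.002,0,0,0],
    [-0.001,0,0,0],
    [0,0,0,0]
  ]
}}

```text
t: 7.15
eef_pos: [0.5226, 0.1757, 0.2532]
tool_rot: [0.0, 0.664, 0.748, 0.002]
contact_force: [-1.0, 6.2, 7.7]
gripper_width: -0.001
```

```bash
python3 -c "
from h import *
rel(.5191,.2006,.2535,6.7)
c=cam('side');b=cv2.resize(c['frame'][100:240,180:320],None,fx=4,fy=4,interpolation=cv2.INTER_CUBIC);cv2.imwrite('pics/p4.png',b)
print(b[370:440:2,275].sum(1))"
```

```text
t 7.15 pos [0.5226 0.1757 0.2532] yawy 6.76 z [ 0.0022  0.0024 -1.    ] F [-1.05  6.19  7.69] g -0.001
shift [ 0.0252 -0.0006 -0.0003] turn 0.06
[690 690 692 690 690 691 690 688 685 685 685 687 687 687 687 692 686 689
 621 500 377 329 307 309 315 314 313 315 301 280 236 189 155 155 159]
```

View pics/p4.png

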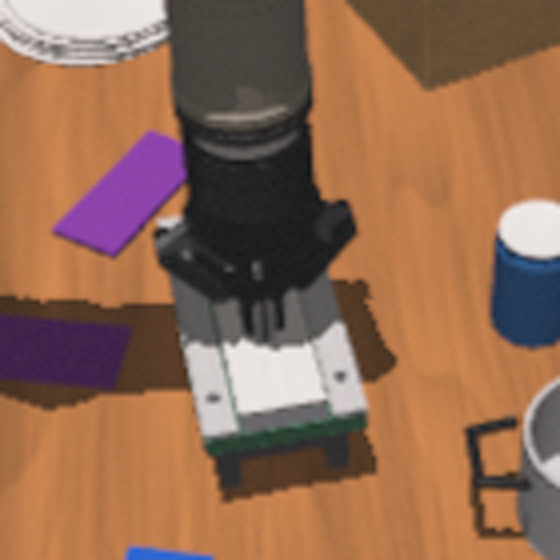

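```bash
cat >> h.py <<'E'
BD=np.array([-.1167,.9932]);BE=np.array([.5316,.0970])
def adv(c,u,v,z=.0805):
    p=w(c,u,v,z=z); d=p[:2]-BE; return p.round(4), 'along', (d@BD).round(4),'lat',(d@[.9932,.1167]).round(4)
E
python3 -c "
from h import *
c=load('side')
for r in (389,408): print(adv(c,(275.5)/4-.5+180,(r+.5)/4-.5+100,.080))
"
```

```text
(array([0.526 , 0.1269, 0.08  ]), 'along', np.float64(0.0303), 'lat', np.float64(-0.002))
(array([0.525, 0.111, 0.08 ]), 'along', np.float64(0.0147), 'lat', np.float64(-0.0049))
```

>>> {"name": "play_rows", "arguments": {
  "commands": [
    [-0.002,0,0,0],
    [-0.003,0,0,0],
    [-0.003,0,0,0],
    [-0.003,0,0,0],
    [-0.003,0,0,0],
    [-0.003,0,0,0],
    [-0.003,0,0,0],
    [-0.003,0,0,0],
    [-0.002,0,0,0],
    [0,0,0,0]
  ]
}}

```text
t: 8.2
eef_pos: [0.5256, 0.1506, 0.2531]
tool_rot: [0.0, 0.664, 0.748, 0.002]
contact_force: [-1.0, 4.6, 8.7]
gripper_width: -0.001
```

```bash
python3 -c "
from h import *
rel(.5191,.2006,.2535,6.7)
c=cam('side');b=cv2.resize(c['frame'][100:240,180:320],None,fx=4,fy=4,interpolation=cv2.INTER_CUBIC);cv2.imwrite('pics/p5.png',b)
print(b[370:470:2,280].sum(1))"
```

```text
t 8.2 pos [0.5256 0.1506 0.2531] yawy 6.75 z [ 0.0022  0.0022 -1.    ] F [-1.03  4.57  8.66] g -0.001
shift [ 0.0504 -0.0006 -0.0003] turn 0.05
[284 284 335 412 529 633 706 705 692 692 693 693 691 692 691 692 690 689
 688 688 687 686 686 685 683 683 685 685 687 687 686 689 658 615 509 388
 253 173 127 132 149 151 161 171 181 183 187 190 191 189]
```

View pics/p5.png

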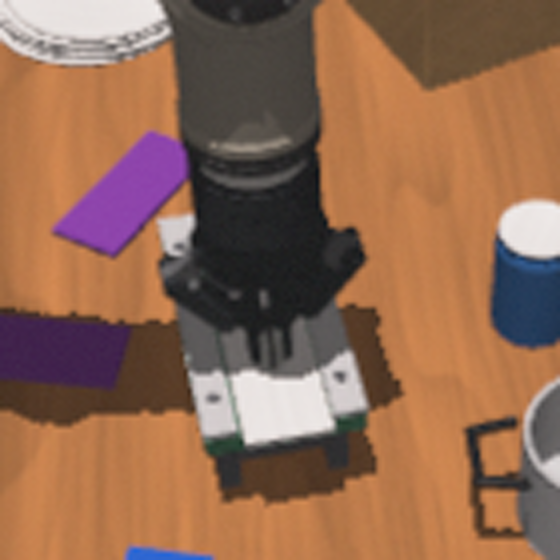

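```bash
python3 -c "
from h import *
c=load('side')
for r in (438,440): print(adv(c,(280.5)/4-.5+180,(r+.5)/4-.5+100,.080))
"
```

```text
(array([0.5265, 0.0863, 0.08  ]), 'along', np.float64(-0.01), 'lat', np.float64(-0.0063))
(array([0.5264, 0.0847, 0.08  ]), 'along', np.float64(-0.0116), 'lat', np.float64(-0.0066))
```

>>> {"name": "play_rows", "arguments": {
  "commands": [
    [-0.002,0,0,0],
    [-0.003,0,0,0],
    [-0.003,0,0,0],
    [-0.003,0,0,0],
    [-0.003,0,0,0],
    [-0.003,0,0,0],
    [-0.003,0,0,0],
    [-0.002,0,0,0],
    [-0.002,0,0,0],
    [0,0,0,0]
  ]
}}

```text
t: 9.25
eef_pos: [0.5284, 0.1269, 0.2531]
tool_rot: [0.0, 0.664, 0.747, 0.001]
contact_force: [-0.7, 5.5, 9.2]
gripper_width: 0.003
```

```bash
python3 -c "
from h import *
rel(.5191,.2006,.2535,6.7)
c=cam('side');b=cv2.resize(c['frame'][100:240,180:320],None,fx=4,fy=4,interpolation=cv2.INTER_CUBIC);cv2.imwrite('pics/p6.png',b)
print(b[430:500:2,290].sum(1))
for r in (460,464,468): print(r,adv(c,(290.5)/4-.5+180,(r+.5)/4-.5+100,.080))"
```

```text
t 9.25 pos [0.5284 0.1269 0.2531] yawy 6.75 z [ 0.002   0.0022 -1.    ] F [-0.68  5.5   9.2 ] g 0.003
shift [ 0.0743 -0.0005 -0.0002] turn 0.05
[693 693 693 693 691 691 690 690 689 689 688 688 688 688 686 692 672 651
 557 429 293 226 184 176 180 184 188 186 185 184 183 180 180 180 181]
460 (array([0.5314, 0.0683, 0.08  ]), 'along', np.float64(-0.0285), 'lat', np.float64(-0.0035))
464 (array([0.5312, 0.0651, 0.08  ]), 'along', np.float64(-0.0316), 'lat', np.float64(-0.0041))
468 (array([0.531, 0.062, 0.08 ]), 'along', np.float64(-0.0347), 'lat', np.float64(-0.0047))
```

View pics/p6.png

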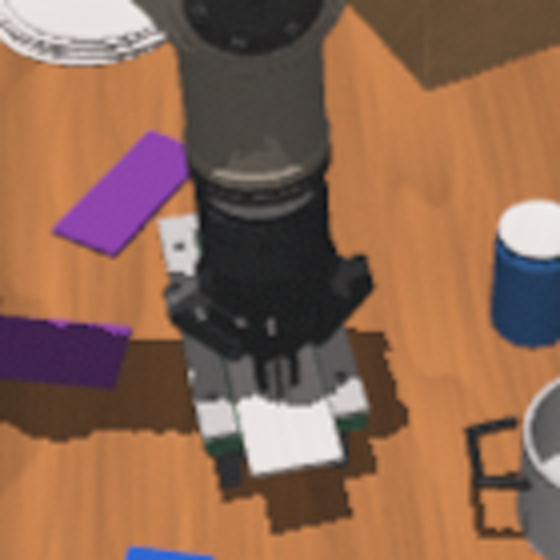

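The overhang reads about 34.5 mm (edge at crop row ~468), so 6 mm more, then lift off.

>>> {"name": "play_rows", "arguments": {
  "commands": [
    [-0.002,0,0,0],
    [-0.002,0,0,0],
    [-0.0015,0,0,0],
    [0,0,0,0],
    [0,0,-0.001,0],
    [0,0,-0.003,0],
    [0,0,-0.02,0],
    [0,0,-0.03,0],
    [0,0,-0.03,0],
    [0,0,0,0]
  ]
}}

```text
t: 10.3
eef_pos: [0.5295, 0.1193, 0.3394]
tool_rot: [0.001, 0.665, 0.747, 0.002]
contact_force: [0.5, -0.3, 0.7]
gripper_width: 0.004
```

```bash
python3 -c "
from h import *
rel(.5191,.2006,.2535,6.7)
c=cam('side');b=cv2.resize(c['frame'][120:260,200:320],None,fx=4,fy=4,interpolation=cv2.INTER_CUBIC);cv2.imwrite('pics/p7.png',b)
"
```

```text
t 10.3 pos [0.5295 0.1193 0.3394] yawy 6.63 z [ 0.0049  0.0011 -1.    ] F [ 0.55 -0.31  0.74] g 0.004
shift [ 0.0819 -0.0014  0.0859] turn -0.07
```

View pics/p7.png

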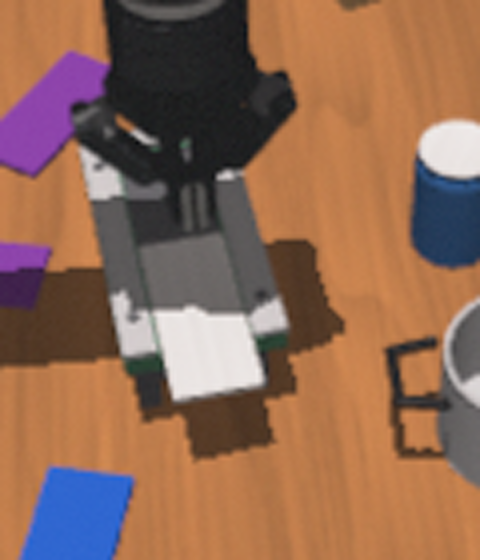

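```bash
python3 -c "
from h import *
c=load('side')
b=cv2.resize(c['frame'][185:235,225:285],None,fx=12,fy=12,interpolation=cv2.INTER_CUBIC);cv2.imwrite('pics/p8.png',b)
for u,v in [(175,397),(265,379)]: print(adv(c,(u+.5)/4-.5+200,(v+.5)/4-.5+120,.080))
"
```

```text
(array([0.5095, 0.0573, 0.08  ]), 'along', np.float64(-0.0368), 'lat', np.float64(-0.0266))
(array([0.5647, 0.0654, 0.08  ]), 'along', np.float64(-0.0352), 'lat', np.float64(0.0292))
```

View pics/p8.png

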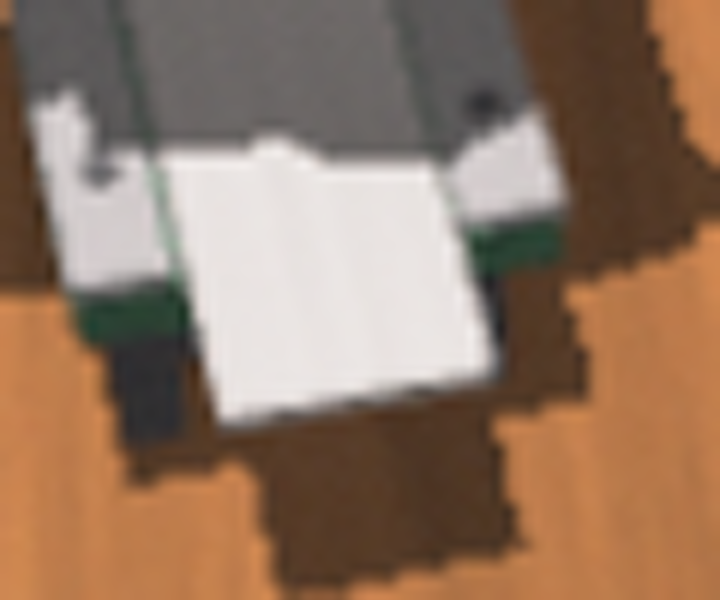

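```bash
python3 -c "
from h import *
c=load('side')
for u,v in [(216,420),(498,375),(68,290),(172,273),(468,222),(567,208)]: print(adv(c,(u+.5)/12-.5+225,(v+.5)/12-.5+185,.0805))
"
```

```text
(array([0.5074, 0.0551, 0.0805]), 'along', np.float64(-0.0388), 'lat', np.float64(-0.0289))
(array([0.5647, 0.0606, 0.0805]), 'along', np.float64(-0.0401), 'lat', np.float64(0.0286))
(array([0.4791, 0.0924, 0.0805]), 'along', np.float64(0.0016), 'lat', np.float64(-0.0527))
(array([0.5005, 0.0947, 0.0805]), 'along', np.float64(0.0013), 'lat', np.float64(-0.0311))
(array([0.5622, 0.1019, 0.0805]), 'along', np.float64(0.0013), 'lat', np.float64(0.031))
(array([0.583 , 0.1035, 0.0805]), 'along', np.float64(0.0004), 'lat', np.float64(0.0518))
```

```bash
python3 -c "
from h import *
rel(.5343,.0742,.229,6.7)"
```

```text
t 10.35 pos [0.5287 0.1195 0.3375] yawy 6.65 z [ 2.4e-03  4.0e-04 -1.0e+00] F [ 0.33 -0.33  0.37] g 0.003
shift [-0.0457  0.      0.1085] turn -0.05
```

>>> {"name": "play_rows", "arguments": {
  "commands": [
    [-0.016,0,0,0],
    [-0.016,0,0,0],
    [-0.014,0,0,0],
    [0,0,0.01,0],
    [0,0,0.02,0],
    [0,0,0.02,0],
    [0,0,0,0]
  ],
  "claw": 0.075
}}

```text
t: 11.05
eef_pos: [0.5322, 0.0752, 0.283]
tool_rot: [-0.002, 0.664, 0.748, -0.003]
contact_force: [0.2, 0.9, 0.4]
gripper_width: 0.882
```

```bash
python3 -c "
from h import *
rel(.5343,.0742,.229,6.7)
c=cam('side');b=cv2.resize(c['frame'][120:260,200:320],None,fx=4,fy=4,interpolation=cv2.INTER_CUBIC);cv2.imwrite('pics/p9.png',b)
"
```

```text
t 11.05 pos [0.5322 0.0752 0.283 ] yawy 6.75 z [-0.0061 -0.0017 -1.    ] F [0.19 0.86 0.44] g 0.882
shift [-0.0012  0.0023  0.054 ] turn 0.05
```

View pics/p9.png

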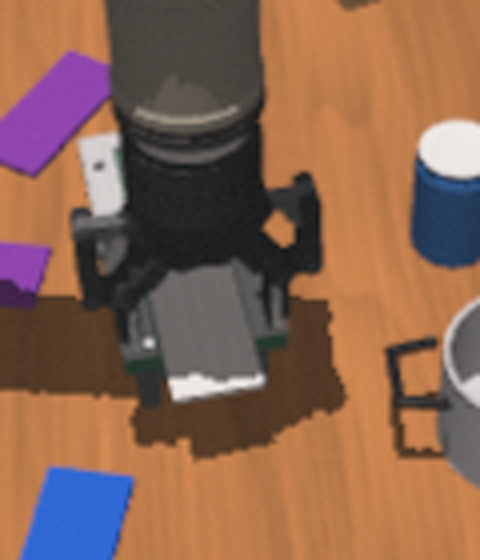

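The open fingers straddle the plate, with tips at crop (130,330) and (270,310), still above it. Going down.

>>> {"name": "play_rows", "arguments": {
  "commands": [
    [0,0,0.01,0],
    [0,0,0.01,0],
    [0,0,0.01,0],
    [0,0,0.01,0],
    [0,0,0.008,0],
    [0,0,0.004,0],
    [0,0,0,0],
    [0,0,0,0]
  ]
}}

```text
t: 11.9
eef_pos: [0.5339, 0.0747, 0.2344]
tool_rot: [0.0, 0.665, 0.747, 0.0]
contact_force: [-0.3, 0.9, 0.5]
gripper_width: 0.878
```

```bash
python3 -c "
from h import *
rel(.5343,.0742,.229,6.7)
c=cam('side');b=cv2.resize(c['frame'][120:260,200:320],None,fx=4,fy=4,interpolation=cv2.INTER_CUBIC);cv2.imwrite('pics/p10.png',b)
"
```

```text
t 11.9 pos [0.5339 0.0747 0.2344] yawy 6.71 z [ 2.e-04  0.e+00 -1.e+00] F [-0.29  0.89  0.51] g 0.878
shift [-0.0005  0.0003  0.0054] turn 0.01
```

View pics/p10.png

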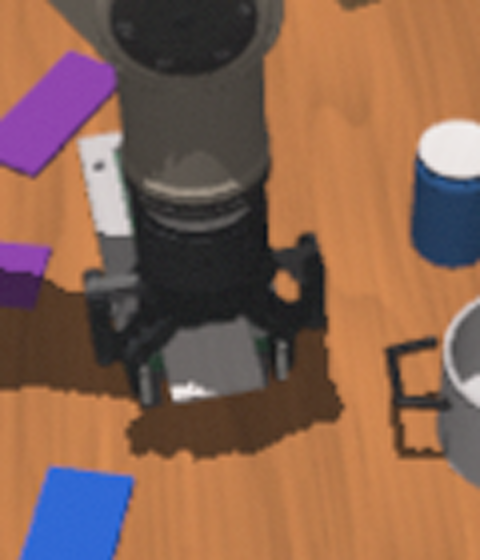

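>>> {"name": "play_rows", "arguments": {
  "commands": [
    [0,0,0.003,0],
    [0,0,0.002,0],
    [0,0,0,0]
  ]
}}

```text
t: 12.25
eef_pos: [0.5336, 0.0748, 0.2291]
tool_rot: [-0.0, 0.664, 0.747, -0.0]
contact_force: [-0.6, -0.1, 0.1]
gripper_width: 0.878
```

>>> {"name": "play_rows", "arguments": {
  "commands": [
    [0,0,0,0],
    [0,0,0,0],
    [0,0,0,0],
    [0,0,0,0],
    [0,0,0,0],
    [0,0,0,0]
  ],
  "claw": 0.05,
  "force": 60
}}

```text
t: 12.85
eef_pos: [0.5338, 0.0747, 0.2294]
tool_rot: [0.0, 0.664, 0.747, 0.0]
contact_force: [-0.6, -0.6, 3.6]
gripper_width: 0.638
```

>>> {"name": "play_rows", "arguments": {
  "commands": [
    [0,0,0,0],
    [0,0,0,0],
    [0,0,-0.002,0],
    [0,0,-0.003,0],
    [0,0,-0.005,0],
    [0,0,-0.01,0],
    [0,0,-0.01,0],
    [0,0,-0.01,0],
    [0,0,0,0],
    [0,0,0,0]
  ],
  "claw": 0.03
}}

```text
t: 13.85
eef_pos: [0.5338, 0.0748, 0.2697]
tool_rot: [0.0, 0.664, 0.747, 0.0]
contact_force: [-0.6, 0.6, -1.1]
gripper_width: 0.632
```

```bash
python3 -c "
from h import *
rel(.5343,.0742,.229,6.7)
c=cam('side');b=cv2.resize(c['frame'][120:260,200:320],None,fx=4,fy=4,interpolation=cv2.INTER_CUBIC);cv2.imwrite('pics/p11.png',b)
c=cam('top');b=cv2.resize(c['frame'][160:280,170:310],None,fx=4,fy=4,interpolation=cv2.INTER_CUBIC);cv2.imwrite('pics/p12.png',b)
"
```

```text
t 13.85 pos [0.5338 0.0748 0.2697] yawy 6.73 z [ 9.e-04  4.e-04 -1.e+00] F [-0.63  0.62 -1.11] g 0.632
shift [-0.0007  0.0004  0.0407] turn 0.03
```

View pics/p11.png

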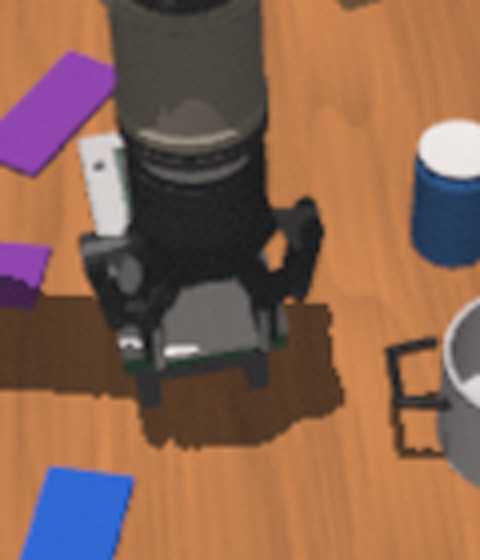

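View pics/p12.png

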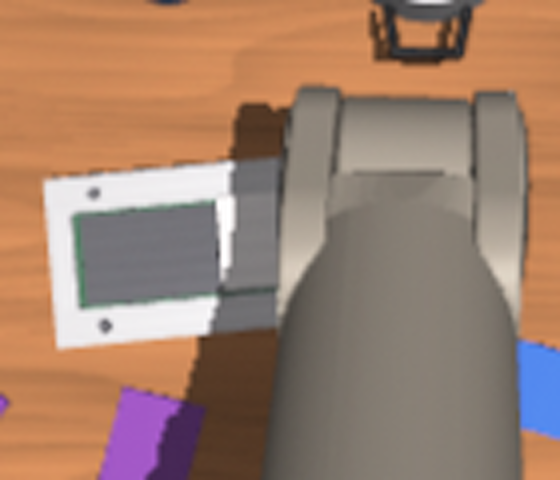

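```bash
python3 -c "
from h import *
c=load('top')
f=c['frame'];D=c['depth']
for v in (216,220,224):
  print(f[v,218:240].sum(1))
  print([w(c,u,v,d=D[v,u])[2].round(4) for u in range(218,240)])
s=load('side')
b=cv2.resize(s['frame'][175:225,225:285],None,fx=12,fy=12,interpolation=cv2.INTER_CUBIC);cv2.imwrite('pics/p13.png',b)
for u,v in [(250,201),(250,205),(255,195),(243,204),(262,200)]: print(w(s,u,v).round(4))
"
```

```text
[350 350 350 352 353 350 470 726 754 754 605 374 376 374 373 376 375 373
 373 373 374 263]
[np.float64(0.0772), np.float64(0.0772), np.float64(0.0781), np.float64(0.0759), np.float64(0.0777), np.float64(0.0726), np.float64(0.1162), np.float64(0.1206), np.float64(0.1179), np.float64(0.1172), np.float64(0.1178), np.float64(0.1165), np.float64(0.1178), np.float64(0.1185), np.float64(0.1201), np.float64(0.1226), np.float64(0.1205), np.float64(0.1187), np.float64(0.1177), np.float64(0.1201), np.float64(0.1226), np.float64(0.4539)]
[351 350 348 351 353 355 345 720 757 617 379 376 379 379 379 376 376 376
 373 376 374 339]
[np.float64(0.0745), np.float64(0.0747), np.float64(0.0766), np.float64(0.0772), np.float64(0.0758), np.float64(0.0745), np.float64(0.0762), np.float64(0.1187), np.float64(0.117), np.float64(0.119), np.float64(0.1173), np.float64(0.1215), np.float64(0.1219), np.float64(0.1211), np.float64(0.1202), np.float64(0.1169), np.float64(0.1179), np.float64(0.1179), np.float64(0.1187), np.float64(0.1219), np.float64(0.1164), np.float64(0.4519)]
[349 350 349 349 349 353 297 718 757 621 383 383 380 380 379 382 380 382
 380 380 381 365]
[np.float64(0.0747), np.float64(0.0751), np.float64(0.0786), np.float64(0.0769), np.float64(0.0761), np.float64(0.0747), np.float64(0.0728), np.float64(0.1169), np.float64(0.1194), np.float64(0.117), np.float64(0.1217), np.float64(0.121), np.float64(0.1193), np.float64(0.1181), np.float64(0.1206), np.float64(0.1196), np.float64(0.1188), np.float64(0.1184), np.float64(0.1165), np.float64(0.1187), np.float64(0.1188), np.float64(0.4973)]
[0.5289 0.0773 0.1205]
[0.5281 0.0649 0.1203]
[0.5421 0.0952 0.1203]
[0.5119 0.0693 0.1209]
[0.5574 0.0766 0.1214]
```

View pics/p13.png

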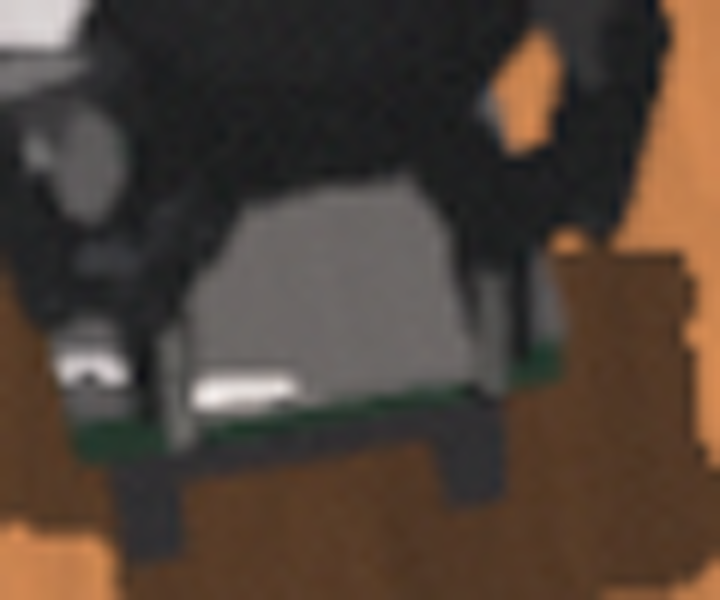

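```bash
python3 -c "
from h import *
c=load('top');s=load('side')
print(adv(c,224.5,220,.118),adv(c,224.4,224,.118),adv(c,223.7,216,.118))
for u,v in [(250,407),(330,396),(440,382)]: print(adv(s,(u+.5)/12-.5+225,(v+.5)/12-.5+175,.1205))
p=np.array([.5338,.0748]);print((p-BE)@BD)
JD=np.array([.2563,.9666]);st=np.array([.5013,-.2379])-.06*JD
print('stop',st)
rel(*(st+JD*(.0175+.006)),.27,-14.85)
"
```

```text
(array([0.523 , 0.1871, 0.118 ]), 'along', np.float64(0.0905), 'lat', np.float64(0.002)) (array([0.5135, 0.1871, 0.118 ]), 'along', np.float64(0.0916), 'lat', np.float64(-0.0075)) (array([0.5325, 0.1893, 0.118 ]), 'along', np.float64(0.0916), 'lat', np.float64(0.0117))
(array([0.5166, 0.0554, 0.1205]), 'along', np.float64(-0.0396), 'lat', np.float64(-0.0197))
(array([0.5323, 0.0565, 0.1205]), 'along', np.float64(-0.0403), 'lat', np.float64(-0.004))
(array([0.554 , 0.0577, 0.1205]), 'along', np.float64(-0.0416), 'lat', np.float64(0.0176))
-0.022305780000000008
stop [ 0.485922 -0.295896]
t 13.95 pos [0.5335 0.0748 0.2691] yawy 6.73 z [-5.e-04 -0.e+00 -1.e+00] F [-0.68  0.35 -1.89] g 0.636
shift [-0.3407 -0.0821 -0.0009] turn 21.58
```

>>> {"name": "play_rows", "arguments": {
  "commands": [
    [0,0,-0.008,0],
    [0,0,-0.012,0],
    [0,0,-0.01,3.6],
    [0,0,0,6],
    [0,0,0,6],
    [0,0,0,4],
    [0,0,0,2],
    [0,0,0,0]
  ]
}}

```text
t: 14.75
eef_pos: [0.5338, 0.0749, 0.2998]
tool_rot: [0.0, 0.793, 0.61, 0.0]
contact_force: [0.3, -0.4, -1.1]
gripper_width: 0.64
```

>>> {"name": "play_rows", "arguments": {
  "commands": [
    [-0.007,0.001,0,0],
    [-0.014,0.002,0,0],
    [-0.02,0.003,0,0],
    [-0.02,0.003,0,0],
    [-0.02,0.003,0,0],
    [-0.02,0.003,0,0],
    [-0.02,0.003,0,0],
    [-0.02,0.003,0,0],
    [-0.02,0.003,0,0],
    [-0.02,0.003,0,0],
    [-0.02,0.003,0,0],
    [-0.02,0.003,0,0],
    [-0.02,0.003,0,0],
    [-0.02,0.003,0,0],
    [-0.02,0.003,0,0],
    [-0.02,0.003,0,0],
    [-0.014,0.002,0,0],
    [-0.01,0.001,0,0],
    [0,0,0,0],
    [0,0,0,0]
  ]
}}

```text
t: 16.75
eef_pos: [0.4967, -0.2513, 0.2991]
tool_rot: [-0.0, 0.793, 0.61, 0.0]
contact_force: [0.8, -0.5, -0.7]
gripper_width: 0.632
```

```bash
python3 -c "
from h import *
rel(.49195,-.2732,.21,-14.85)
c=cam('side');b=cv2.resize(c['frame'][230:420,150:350],None,fx=4,fy=3.0,interpolation=cv2.INTER_CUBIC);cv2.imwrite('pics/q1.png',b)
c=cam('top');b=cv2.resize(c['frame'][160:300,320:460],None,fx=4,fy=4,interpolation=cv2.INTER_CUBIC);cv2.imwrite('pics/q2.png',b)
"
```

```text
t 16.75 pos [ 0.4967 -0.2513  0.2991] yawy -14.86 z [-3.e-04  6.e-04 -1.e+00] F [ 0.82 -0.46 -0.68] g 0.632
shift [-0.0224  0.0011  0.0891] turn -0.01
```

View pics/q1.png

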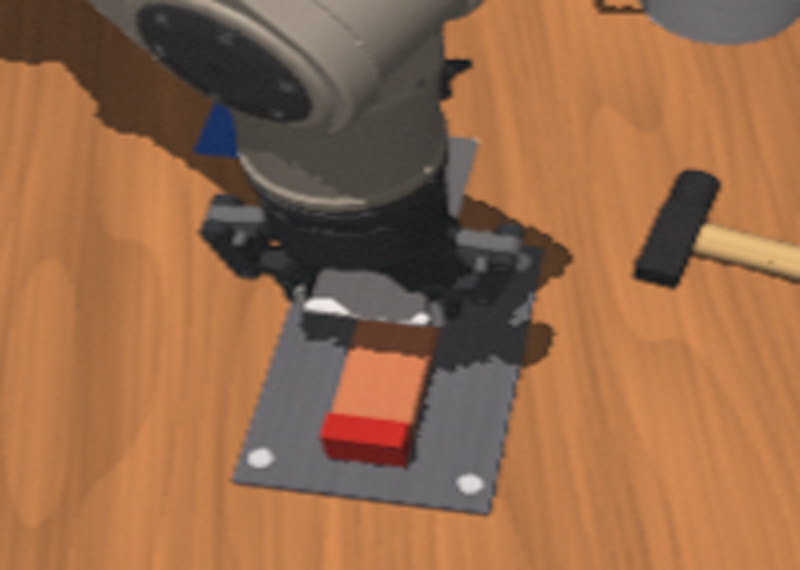

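View pics/q2.png

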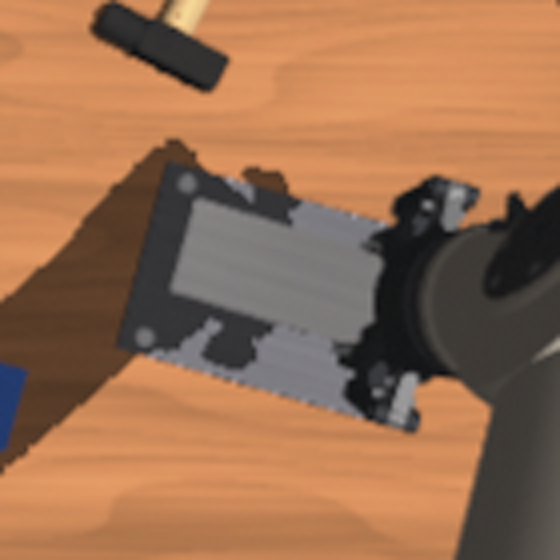

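```bash
cat >> h.py <<'E'
JD=np.array([.2563,.9666]);JX=np.array([.9666,-.2563]);ST=np.array([.4859,-.2959])
def jig(p): d=np.asarray(p)[:2]-ST; return 'along',(d@JD).round(4),'lat',(d@JX).round(4)
E
python3 -c "
from h import *
c=load('top')
for u,v in [(202,197),(170,290),(380,247),(345,345)]: print(jig(w(c,(u+.5)/4-.5+320,(v+.5)/4-.5+160,z=.149)))
print(jig(sensors.get_obs()['eef_pos']))
"
```

```text
('along', np.float64(0.156), 'lat', np.float64(0.0307))
('along', np.float64(0.1596), 'lat', np.float64(-0.0263))
('along', np.float64(0.0489), 'lat', np.float64(0.0315))
('along', np.float64(0.0539), 'lat', np.float64(-0.0288))
('along', np.float64(0.0466), 'lat', np.float64(-0.0009))
```

```bash
python3 -c "
from h import *
c=load('top');b=cv2.resize(c['frame'][195:255,350:425],None,fx=10,fy=10,interpolation=cv2.INTER_CUBIC);cv2.imwrite('pics/q3.png',b)
D=c['depth']
for u,v in [(375,220),(385,222),(395,226),(405,232),(370,230)]: print(w(c,u,v)[2])
"
```

```text
0.14999804525600924
0.1497536755617671
0.14927446669155198
0.14989407398479337
0.1481483058666151
```

View pics/q3.png

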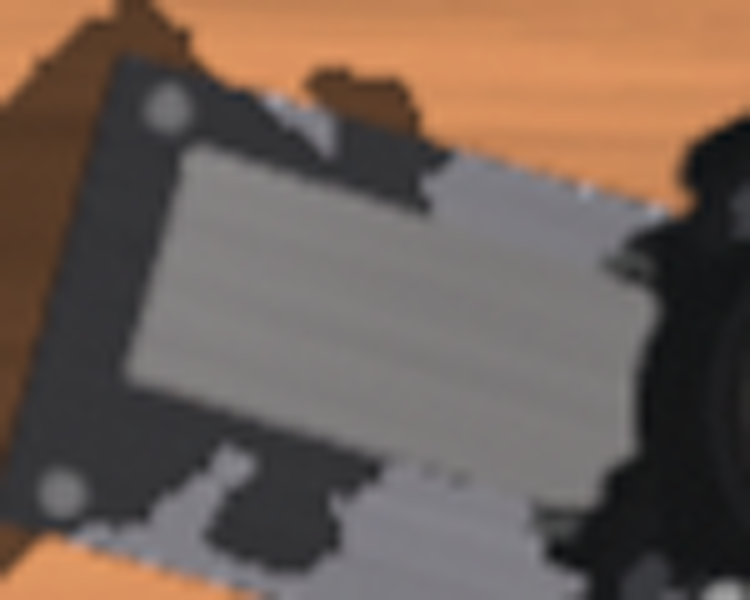

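```bash
python3 -c "
from h import *
c=load('top')
for u,v in [(186,147),(425,212),(610,262),(126,383),(380,460),(535,508)]: print(jig(w(c,(u+.5)/10-.5+350,(v+.5)/10-.5+195,z=.149)))
"
```

```text
('along', np.float64(0.1602), 'lat', np.float64(0.0286))
('along', np.float64(0.1028), 'lat', np.float64(0.0295))
('along', np.float64(0.0584), 'lat', np.float64(0.0303))
('along', np.float64(0.1591), 'lat', np.float64(-0.0279))
('along', np.float64(0.0979), 'lat', np.float64(-0.0287))
('along', np.float64(0.0605), 'lat', np.float64(-0.0294))
```

>>> {"name": "play_rows", "arguments": {
  "commands": [
    [-0.008,0,0.005,0],
    [-0.008,0,0.015,0],
    [-0.006,0,0.015,0],
    [0,0,0.015,0],
    [0,0,0.015,0],
    [0,0,0.01,0],
    [0,0,0.01,0],
    [0,0,0.005,0],
    [0,0,0,0],
    [0,0,0,0]
  ]
}}

```text
t: 17.85
eef_pos: [0.4912, -0.273, 0.2096]
tool_rot: [0.0, 0.793, 0.61, 0.0]
contact_force: [-0.8, -0.8, -0.5]
gripper_width: 0.636
```

```bash
python3 -c "
from h import *
rel(.49195,-.2732,.2,-14.85);print(jig(sensors.get_obs()['eef_pos']))
c=cam('side');b=cv2.resize(c['frame'][295:395,205:305],None,fx=6,fy=6,interpolation=cv2.INTER_CUBIC);cv2.imwrite('pics/q4.png',b)
c=cam('top');b=cv2.resize(c['frame'][195:255,350:425],None,fx=10,fy=10,interpolation=cv2.INTER_CUBIC);cv2.imwrite('pics/q5.png',b)
"
```

```text
t 17.85 pos [ 0.4912 -0.273   0.2096] yawy -14.88 z [ 5.e-04 -2.e-04 -1.e+00] F [-0.76 -0.76 -0.53] g 0.636
shift [0.     0.0008 0.0096] turn -0.03
('along', np.float64(0.0235), 'lat', np.float64(-0.0007))
```

View pics/q4.png

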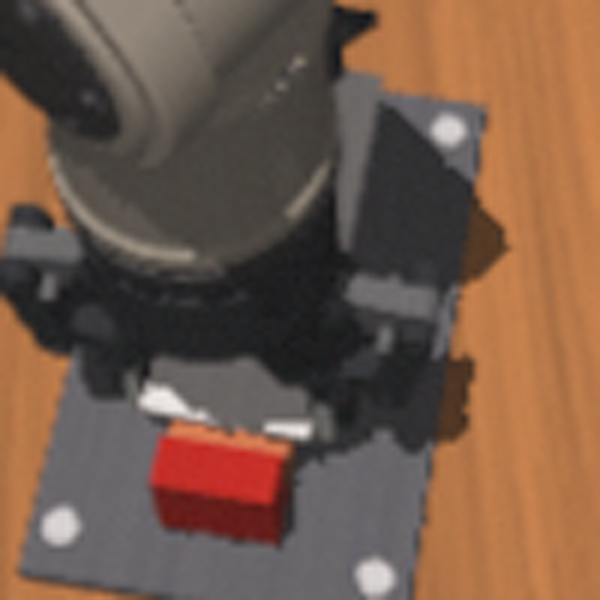

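View pics/q5.png

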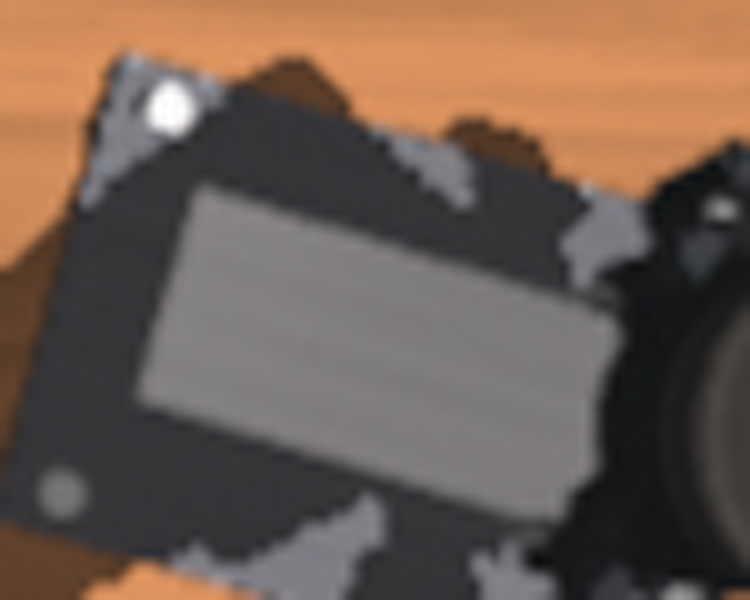

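```bash
python3 -c "
from h import *
c=load('top')
z=np.median([w(c,u,v)[2] for u in range(376,396) for v in range(222,232)]);print(z)
for u,v in [(200,184),(610,302),(136,402),(555,524)]: print(jig(w(c,(u+.5)/10-.5+350,(v+.5)/10-.5+195,z=.0595)))
s=load('side')
for u,v in [(140,412),(310,437)]: print(jig(w(s,(u+.5)/6-.5+205,(v+.5)/6-.5+295,z=.0605)))
"
```

```text
0.059411285200084984
('along', np.float64(0.1356), 'lat', np.float64(0.031))
('along', np.float64(0.0272), 'lat', np.float64(0.0311))
('along', np.float64(0.1366), 'lat', np.float64(-0.0269))
('along', np.float64(0.0262), 'lat', np.float64(-0.0271))
('along', np.float64(0.0064), 'lat', np.float64(-0.0295))
('along', np.float64(0.007), 'lat', np.float64(0.0263))
```

```bash
python3 -c "
from h import *
s=load('side')
b=cv2.resize(s['frame'][350:392,222:262],None,fx=14,fy=14,interpolation=cv2.INTER_CUBIC);cv2.imwrite('pics/q6.png',b)
"
```

```text
(no output)
```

View pics/q6.png

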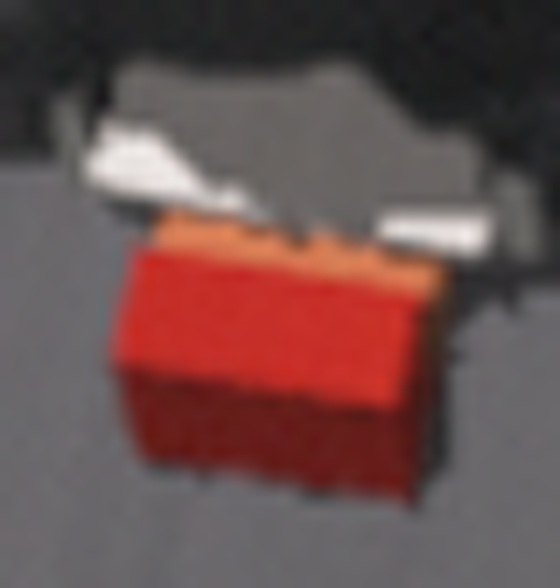

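```bash
python3 -c "
from h import *
s=load('side')
f=lambda u,v,z:jig(w(s,(u+.5)/14-.5+222,(v+.5)/14-.5+350,z=z))
for p in [(137,247),(420,295),(402,405),(115,370)]: print('stop',f(*p,.059))
for p in [(82,178),(492,245)]: print('plate',f(*p,.0605))
c=load('top')
print('pad top cam'); 
for u,v in [(265,205),(585,295),(555,403),(240,312)]: print(jig(w(c,(u+.5)/7-.5+335,(v+.5)/7-.5+190,z=.045)))
for u,v in [(597,298),(640,303),(612,413),(567,405)]: print(jig(w(c,(u+.5)/7-.5+335,(v+.5)/7-.5+190,z=.059)))
"
```

```text
stop ('along', np.float64(0.0005), 'lat', np.float64(-0.0215))
stop ('along', np.float64(0.0001), 'lat', np.float64(0.0183))
stop ('along', np.float64(-0.0149), 'lat', np.float64(0.0187))
stop ('along', np.float64(-0.0163), 'lat', np.float64(-0.0208))
plate ('along', np.float64(0.0082), 'lat', np.float64(-0.0309))
plate ('along', np.float64(0.0078), 'lat', np.float64(0.027))
pad top cam
('along', np.float64(0.1213), 'lat', np.float64(0.0199))
('along', np.float64(-0.001), 'lat', np.float64(0.0208))
('along', np.float64(-0.0005), 'lat', np.float64(-0.0205))
('along', np.float64(0.1198), 'lat', np.float64(-0.0205))
('along', np.float64(-0.0006), 'lat', np.float64(0.0196))
('along', np.float64(-0.0162), 'lat', np.float64(0.0222))
('along', np.float64(-0.0165), 'lat', np.float64(-0.019))
('along', np.float64(-0.0001), 'lat', np.float64(-0.0208))
```

>>> {"name": "play_rows", "arguments": {
  "commands": [
    [0,-0.0005,0.003,0],
    [0,0,0.003,0],
    [0,0,0.002,0],
    [0,0,0.001,0],
    [0,0,0,0],
    [0,0,0,0]
  ]
}}

```text
t: 18.55
eef_pos: [0.4906, -0.2728, 0.2003]
tool_rot: [0.0, 0.793, 0.61, -0.0]
contact_force: [0.2, -0.2, -1.6]
gripper_width: 0.638
```

>>> {"name": "play_rows", "arguments": {
  "commands": [
    [0,0,0.0005,0],
    [0,0,0,0]
  ]
}}

```text
t: 18.75
eef_pos: [0.4906, -0.2729, 0.1998]
tool_rot: [0.0, 0.793, 0.61, 0.0]
contact_force: [-0.4, 0.6, -1.6]
gripper_width: 0.635
```

>>> {"name": "play_rows", "arguments": {
  "commands": [
    [-0.001,0,0,0],
    [-0.001,0,0,0],
    [-0.001,0,0,0],
    [-0.001,0,0,0],
    [-0.0005,0,0,0],
    [0,0,0,0]
  ]
}}

```text
t: 19.35
eef_pos: [0.4893, -0.2773, 0.1998]
tool_rot: [0.0, 0.793, 0.61, -0.0]
contact_force: [-0.6, -0.4, -0.6]
gripper_width: 0.639
```

>>> {"name": "play_rows", "arguments": {
  "commands": [
    [-0.0005,0,0.0003,0],
    [0,0,0,0]
  ]
}}

```text
t: 19.55
eef_pos: [0.4893, -0.2776, 0.1995]
tool_rot: [-0.0, 0.793, 0.61, 0.0]
contact_force: [0.0, 0.6, -0.4]
gripper_width: 0.634
```

>>> {"name": "play_rows", "arguments": {
  "commands": [
    [-0.0005,0,0,0],
    [0,0,0,0]
  ]
}}

```text
t: 19.75
eef_pos: [0.4892, -0.2781, 0.1995]
tool_rot: [-0.0, 0.793, 0.61, 0.0]
contact_force: [0.0, 1.0, -0.2]
gripper_width: 0.639
```

>>> {"name": "play_rows", "arguments": {
  "commands": [
    [-0.0005,0,0,0],
    [0,0,0,0]
  ]
}}

```text
t: 19.95
eef_pos: [0.489, -0.2786, 0.1995]
tool_rot: [0.0, 0.793, 0.61, 0.0]
contact_force: [0.4, 1.0, 0.1]
gripper_width: 0.633
```

>>> {"name": "play_rows", "arguments": {
  "commands": [
    [-0.0005,0,0,0],
    [0,0,0,0]
  ]
}}

```text
t: 20.15
eef_pos: [0.4889, -0.2791, 0.1995]
tool_rot: [-0.0, 0.793, 0.61, -0.0]
contact_force: [0.5, 0.8, -0.2]
gripper_width: 0.638
```

```bash
python3 -c "
from h import *
rel(.49195,-.2732,.2,-14.85);print(jig(sensors.get_obs()['eef_pos']))
s=cam('side');b=cv2.resize(s['frame'][350:392,222:262],None,fx=14,fy=14,interpolation=cv2.INTER_CUBIC);cv2.imwrite('pics/q7.png',b)
c=cam('top');b=cv2.resize(c['frame'][195:255,350:425],None,fx=10,fy=10,interpolation=cv2.INTER_CUBIC);cv2.imwrite('pics/q8.png',b)
"
```

```text
t 20.15 pos [ 0.4889 -0.2791  0.1995] yawy -14.88 z [-0.  0. -1.] F [ 0.5   0.76 -0.21] g 0.638
shift [ 0.0065  0.0015 -0.0005] turn -0.03
('along', np.float64(0.017), 'lat', np.float64(-0.0014))
```

View pics/q7.png

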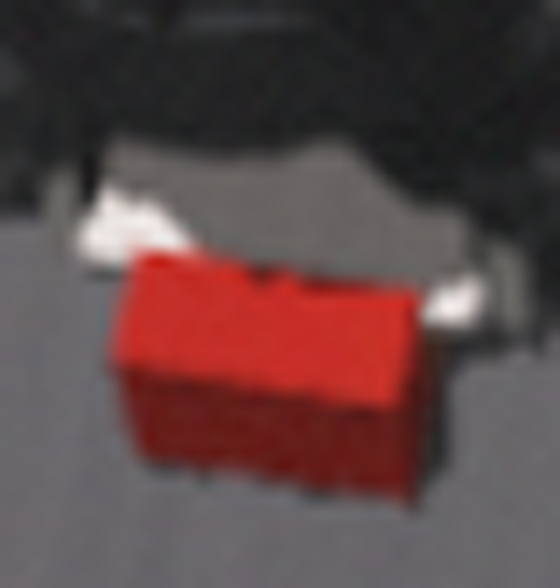

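View pics/q8.png

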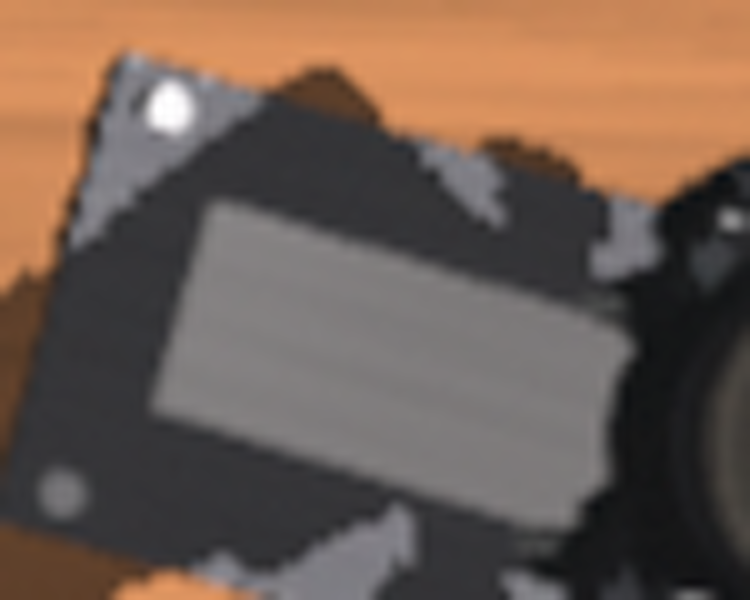

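```bash
python3 -c "
from h import *
s=load('side');c=load('top')
z=np.median([w(c,u,v)[2] for u in range(376,396) for v in range(224,232)]);print(z)
f=lambda u,v,z:jig(w(s,(u+.5)/14-.5+222,(v+.5)/14-.5+350,z=z))
for p in [(75,240),(482,310)]: print('plate',f(*p,.0505))
for u,v in [(212,199),(610,315),(150,412),(545,528)]: print(jig(w(c,(u+.5)/10-.5+350,(v+.5)/10-.5+195,z=.0505)))
"
```

```text
0.050130415618138136
plate ('along', np.float64(0.0029), 'lat', np.float64(-0.0317))
plate ('along', np.float64(0.0022), 'lat', np.float64(0.0262))
('along', np.float64(0.1297), 'lat', np.float64(0.0291))
('along', np.float64(0.0234), 'lat', np.float64(0.0289))
('along', np.float64(0.1306), 'lat', np.float64(-0.0279))
('along', np.float64(0.0255), 'lat', np.float64(-0.0283))
```

>>> {"name": "play_rows", "arguments": {
  "commands": [
    [-0.0005,0.0005,0,0],
    [0,0,0,0]
  ]
}}

```text
t: 20.45
eef_pos: [0.4891, -0.2794, 0.1994]
tool_rot: [-0.001, 0.793, 0.61, -0.0]
contact_force: [-1.0, 2.7, 1.1]
gripper_width: 0.629
```

>>> {"name": "play_rows", "arguments": {
  "commands": [
    [-0.0005,0,0,0],
    [0,0,0,0]
  ]
}}

```text
t: 20.65
eef_pos: [0.489, -0.2796, 0.1993]
tool_rot: [-0.001, 0.793, 0.61, 0.0]
contact_force: [-0.7, 4.4, 1.3]
gripper_width: 0.64
```

>>> {"name": "play_rows", "arguments": {
  "commands": [
    [-0.0004,0,0,0],
    [0,0,0,0]
  ]
}}

```text
t: 20.85
eef_pos: [0.489, -0.2796, 0.1993]
tool_rot: [-0.001, 0.792, 0.61, 0.0]
contact_force: [-0.7, 5.9, 1.6]
gripper_width: 0.636
```

>>> {"name": "play_rows", "arguments": {
  "commands": [
    [0,0,0.0004,0],
    [0,0,0,0]
  ]
}}

```text
t: 21.05
eef_pos: [0.489, -0.2797, 0.1991]
tool_rot: [-0.001, 0.792, 0.61, 0.0]
contact_force: [-1.3, 6.5, 5.4]
gripper_width: 0.638
```

>>> {"name": "play_rows", "arguments": {
  "commands": [
    [0,0,0.0003,0],
    [0,0,0,0]
  ]
}}

```text
t: 21.25
eef_pos: [0.489, -0.2797, 0.1989]
tool_rot: [-0.001, 0.792, 0.61, 0.0]
contact_force: [-1.7, 7.2, 5.8]
gripper_width: 0.641
```

>>> {"name": "play_rows", "arguments": {
  "commands": [
    [0,0,0,0],
    [0,0,0,0],
    [0,0,0,0],
    [0,0,0,0],
    [0,0,0,0]
  ],
  "claw": 0.07
}}

```text
t: 21.75
eef_pos: [0.489, -0.2809, 0.1988]
tool_rot: [0.0, 0.793, 0.609, -0.0]
contact_force: [0.8, -0.6, 0.7]
gripper_width: 0.822
```

```bash
python3 -c "
from h import *
rel(.49195,-.2732,.2,-14.85);print(jig(sensors.get_obs()['eef_pos']))
s=cam('side');b=cv2.resize(s['frame'][350:392,222:262],None,fx=14,fy=14,interpolation=cv2.INTER_CUBIC);cv2.imwrite('pics/q9.png',b)
"
```

```text
t 21.75 pos [ 0.489  -0.2809  0.1988] yawy -14.9 z [ 1.e-04 -4.e-04 -1.e+00] F [ 0.75 -0.6   0.73] g 0.822
shift [ 0.0082  0.0009 -0.0012] turn -0.05
('along', np.float64(0.0153), 'lat', np.float64(-0.0009))
```

View pics/q9.png

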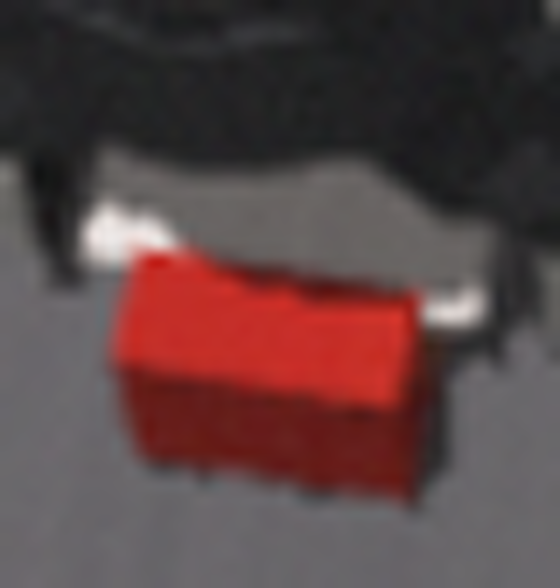

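Released, with both fingers clear of the plate's sides. I'll back the tool 2 mm off the stop side, rise straight up, swing clear, and check.

>>> {"name": "play_rows", "arguments": {
  "commands": [
    [0,0,-0.003,0],
    [0,0,-0.008,0],
    [0,0,-0.015,0],
    [0,0,-0.03,0],
    [0,0,-0.03,0],
    [0,0,-0.03,0],
    [0,0,-0.03,0],
    [0.03,0,0,0],
    [0.04,0,0,0],
    [0.04,0,0,0],
    [0.04,0,0,0],
    [0.04,0,0,0],
    [0.04,0,0,0],
    [0.04,0,0,0],
    [0.03,0,0,0],
    [0,0,0,0],
    [0,0,0,0]
  ]
}}

```text
t: 23.5
eef_pos: [0.566, 0.0097, 0.3457]
tool_rot: [0.0, 0.792, 0.61, 0.0]
contact_force: [-0.3, -0.6, 0.1]
gripper_width: 0.822
```

```bash
python3 -c "
from h import *
rel(.49195,-.2732,.2,-14.85)
s=cam('side');b=cv2.resize(s['frame'][295:395,205:305],None,fx=6,fy=6,interpolation=cv2.INTER_CUBIC);cv2.imwrite('pics/r1.png',b)
c=cam('top','r3.png');b=cv2.resize(c['frame'][195:270,350:435],None,fx=9,fy=8,interpolation=cv2.INTER_CUBIC);b=cv2.resize(c['frame'][195:270,350:435],None,fx=9,fy=9*600/675*9/9 if 0 else 8,interpolation=cv2.INTER_CUBIC);cv2.imwrite('pics/r2.png',b)
"
```

```text
t 23.5 pos [0.566  0.0097 0.3457] yawy -14.8 z [ 9.e-04 -1.e-04 -1.e+00] F [-0.35 -0.64  0.14] g 0.822
shift [-0.2925  0.0005  0.1457] turn 0.05
```

View pics/r1.png

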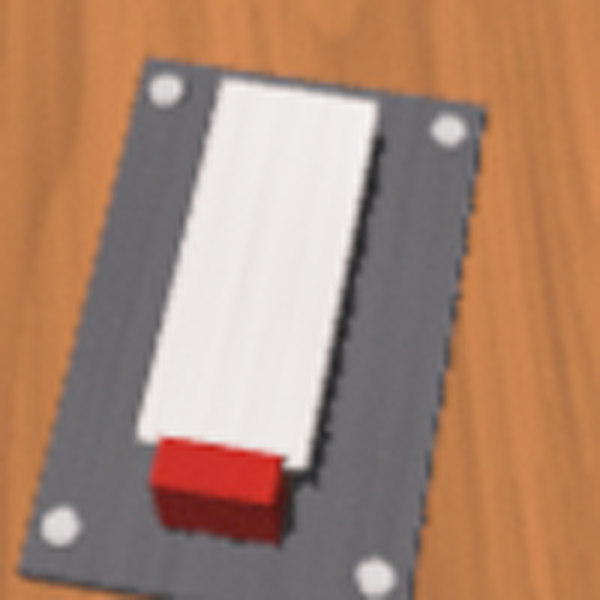

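View pics/r2.png

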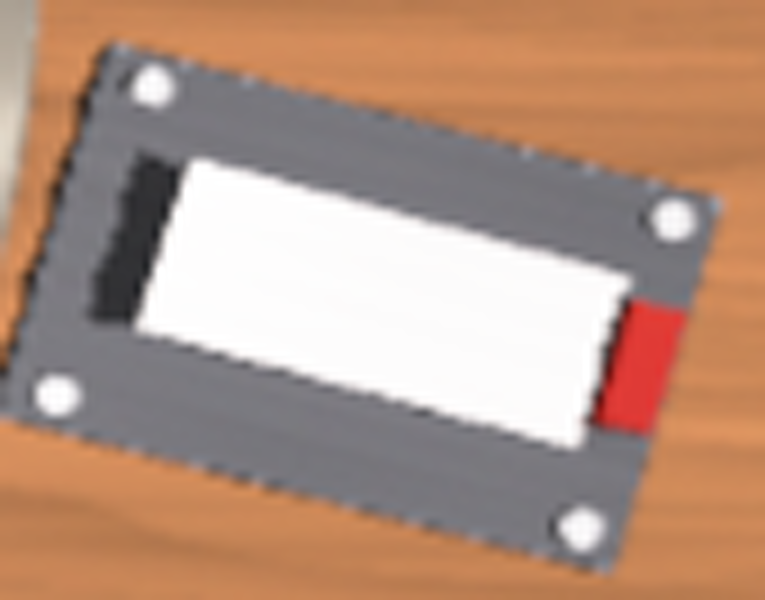

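View pics/r3.png

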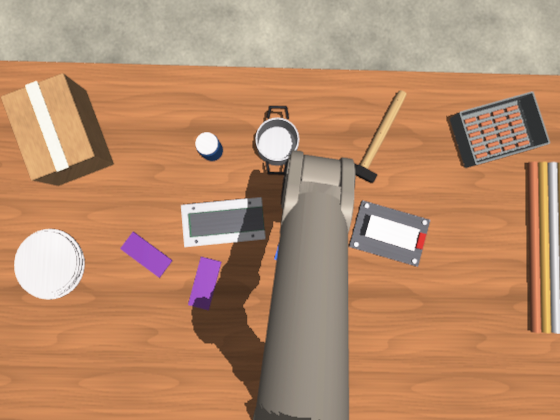

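```bash
python3 -c "
from h import *
c=load('top');s=load('side')
def sub(n,cc,roi,z):
    u0,u1,v0,v1=roi
    k=8;g=cv2.resize(cc['frame'][v0:v1,u0:u1],None,fx=k,fy=k,interpolation=cv2.INTER_CUBIC).min(2)
    m=(g>150).astype('uint8')
    ct=max(cv2.findContours(m,0,cv2.CHAIN_APPROX_NONE)[0],key=cv2.contourArea)[:,0]
    P=np.array([w(cc,(u+.5)/k-.5+u0,(v+.5)/k-.5+v0,z=z)[:2]*1000 for u,v in ct]).astype('float32')
    r=cv2.minAreaRect(P);print(n,r)
    print(jig(np.array(r[0])/1000))
sub('top',c,(362,420,205,255),.05)
sub('side',s,(220,275,300,378),.05)
z=[[w(c,u,v)[2] for u in range(a,a+12) for v in (225,228,231,234)] for a in (375,390,402)];print([np.mean(i).round(4) for i in z])
def base(cc,L,k,kx,ox,oy,z): return np.array([w(cc,(u+.5)/k-.5+ox,(v+.5)/kx-.5+oy,z=z)[:2] for u,v in L])
P=base(c,[(112,42),(722,205),(612,575),(5,415)],9,8,350,195,.01);print('base top',jig(P.mean(0)))
P=base(s,[(150,58),(487,105),(415,600)],6,6,205,295,.01);print('base side diag',jig((base(s,[(487,105)],6,6,205,295,.01)+base(s,[(20,575)],6,6,205,295,.01))[0]/2))
"
```

```text
top ((502.60546875, -233.82861328125), (133.5164031982422, 60.86540603637695), 74.23307800292969)
('along', np.float64(0.0643), 'lat', np.float64(0.0002))
side ((500.9930725097656, -231.36392211914062), (132.43759155273438, 58.2330436706543), 74.15625)
('along', np.float64(0.0662), 'lat', np.float64(-0.002))
[np.float64(0.0502), np.float64(0.05), np.float64(0.0417)]
base top ('along', np.float64(0.0586), 'lat', np.float64(-0.0004))
base side diag ('along', np.float64(0.06), 'lat', np.float64(-0.0009))
```

```bash
python3 -c "
from h import *
c=load('top');s=load('side')
def edge(cc,n,L,z,off=3):
    # L: two pixel pts (full-res); refine by subpixel gradient across
    a,b=np.array(L,float);t=(b-a)/np.linalg.norm(b-a);nn=np.array([-t[1],t[0]])
    g=cv2.cvtColor(cc['frame'],6).astype('float32');o=np.arange(-off,off+.01,.1);Q=[]
    for k in np.linspace(.1,.9,40):
        p=a+(b-a)*k+o[:,None]*nn
        x=cv2.remap(g,p[:,:1].astype('float32'),p[:,1:].astype('float32'),1)[:,0]
        d=np.abs(np.gradient(cv2.GaussianBlur(x.reshape(-1,1),(1,7),0)[:,0]));d=np.where(d>.5*d.max(),d,0)
        Q.append(a+(b-a)*k+nn*(o@d)/d.sum())
    W=np.array([w(cc,*q,z=z)[:2]*1000 for q in Q],'float32')
    f=cv2.fitLine(W,cv2.DIST_HUBER,0,.01,.01).ravel()
    print(n,'ang',np.degrees(np.arctan2(f[1],f[0])).round(2)%180, jig(f[2:]/1000))
T=lambda u,v:((u+.5)/9-.5+350,(v+.5)/8-.5+195)
S=lambda u,v:((u+.5)/6-.5+205,(v+.5)/6-.5+295)
edge(c,'plate L1',[T(190,158),T(632,275)],.05)
edge(c,'plate L2',[T(135,328),T(582,448)],.05)
edge(c,'base L1',[T(112,42),T(722,205)],.01,2)
edge(c,'base L2',[T(5,415),T(612,575)],.01,2)
edge(c,'plate back',[T(190,158),T(135,328)],.05,1.5)
edge(s,'plate L1',[S(218,80),S(137,438)],.05)
edge(s,'plate L2',[S(377,100),S(307,468)],.05)
edge(s,'base L1',[S(148,60),S(20,575)],.01)
edge(s,'base L2',[S(487,105),S(412,600)],.01)
edge(s,'plate back',[S(218,80),S(377,100)],.05)
"
```

```text
plate L1 ang 74.27 ('along', np.float64(0.0561), 'lat', np.float64(0.0292))
plate L2 ang 74.25 ('along', np.float64(0.0616), 'lat', np.float64(-0.0288))
base L1 ang 75.07 ('along', np.float64(0.046), 'lat', np.float64(0.0655))
base L2 ang 74.89 ('along', np.float64(0.0558), 'lat', np.float64(-0.0663))
plate back ang 164.56 ('along', np.float64(0.1306), 'lat', np.float64(0.001))
plate L1 ang 74.39 ('along', np.float64(0.0622), 'lat', np.float64(-0.0304))
plate L2 ang 74.07 ('along', np.float64(0.0758), 'lat', np.float64(0.027))
base L1 ang 75.12 ('along', np.float64(0.0504), 'lat', np.float64(-0.0668))
base L2 ang 74.93 ('along', np.float64(0.0556), 'lat', np.float64(0.064))
plate back ang 164.51 ('along', np.float64(0.1314), 'lat', np.float64(-0.0014))
```

The plate is seated and centred to within 1 mm in both cameras, but about 0.7° off square (74.25° against the jig's 75.0°). There is time for a light push on its free end with the shut fingers, to square it and confirm it is snug.

```bash
python3 -c "
from h import *
t=ST+JD*.151
rel(*t,.215,-15.0)
"
```

```text
t 23.6 pos [0.5657 0.0079 0.3455] yawy -14.99 z [ 6.e-04 -4.e-04 -1.e+00] F [-0.46 -0.73 -0.45] g 0.818
shift [-0.163   0.001   0.1306] turn 0.01
```

>>> {"name": "play_rows", "arguments": {
  "commands": [
    [-0.02,0,0,0],
    [-0.03,0,0,0],
    [-0.03,0,0,0],
    [-0.03,0.001,0,0],
    [-0.03,0,0,0],
    [-0.02,0,0,0],
    [-0.003,0,0,0],
    [0,0,0,0],
    [0,0,0.03,0],
    [0,0,0.03,0],
    [0,0,0.02,0],
    [0,0,0,0],
    [0,0,0,0]
  ],
  "claw": 0,
  "force": 30
}}

```text
t: 24.9
eef_pos: [0.5256, -0.1477, 0.2651]
tool_rot: [-0.0, 0.792, 0.61, -0.0]
contact_force: [0.4, -0.3, 1.0]
gripper_width: 0.001
```

```bash
python3 -c "
from h import *
t=ST+JD*.151
rel(*t,.215,-15.0)
s=cam('side');b=cv2.resize(s['frame'][255:395,205:305],None,fx=6,fy=4,interpolation=cv2.INTER_CUBIC);cv2.imwrite('pics/s1.png',b)
"
```

```text
t 24.9 pos [ 0.5256 -0.1477  0.2651] yawy -14.82 z [-3.e-04  2.e-04 -1.e+00] F [ 0.43 -0.31  1.01] g 0.001
shift [-0.0024 -0.0004  0.0501] turn 0.18
```

View pics/s1.png

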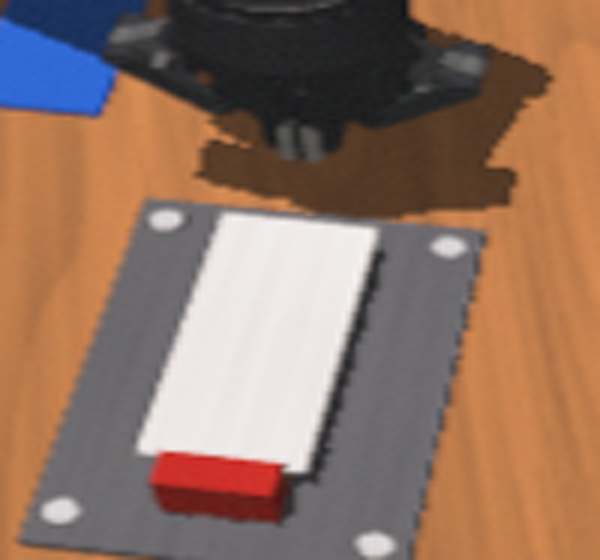

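The shut fingers (crop (300,140)) hang behind the plate's free end (crop row ~220), clear of it. I'll go down, then creep forward.

>>> {"name": "play_rows", "arguments": {
  "commands": [
    [0,0,0.02,0.2],
    [0,0,0.015,0],
    [0,0,0.01,0],
    [0,0,0.005,0],
    [0,0,0,0],
    [-0.003,0,0,0],
    [-0.003,0,0,0],
    [-0.001,0,0,0],
    [0,0,0,0]
  ]
}}

```text
t: 25.85
eef_pos: [0.5233, -0.1556, 0.2151]
tool_rot: [0.0, 0.794, 0.608, 0.0]
contact_force: [0.3, 0.6, -0.3]
gripper_width: 0.002
```

```bash
python3 -c "
from h import *
t=ST+JD*.141
rel(*t,.215,-15.0)
s=cam('side');b=cv2.resize(s['frame'][295:330,225:285],None,fx=12,fy=12,interpolation=cv2.INTER_CUBIC);cv2.imwrite('pics/s2.png',b)
"
```

```text
t 25.85 pos [ 0.5233 -0.1556  0.2151] yawy -15.12 z [ 6.e-04 -1.e-04 -1.e+00] F [ 0.25  0.61 -0.31] g 0.002
shift [-0.0042 -0.0002  0.0001] turn -0.12
```

View pics/s2.png

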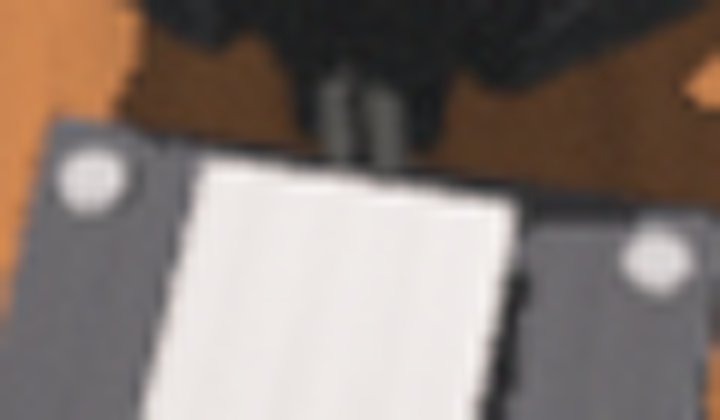

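>>> {"name": "play_rows", "arguments": {
  "commands": [
    [-0.001,0,0,0],
    [-0.001,0,0,0],
    [-0.0005,0,0,0],
    [0,0,0,0]
  ]
}}

```text
t: 26.3
eef_pos: [0.5226, -0.1577, 0.2148]
tool_rot: [0.0, 0.794, 0.608, -0.0]
contact_force: [-0.5, -0.4, -0.2]
gripper_width: -0.003
```

>>> {"name": "play_rows", "arguments": {
  "commands": [
    [-0.0005,0,0,0],
    [-0.0005,0,0,0],
    [0,0,0,0]
  ]
}}

```text
t: 26.6
eef_pos: [0.5224, -0.1586, 0.2148]
tool_rot: [-0.0, 0.794, 0.608, 0.0]
contact_force: [0.1, 0.1, -0.4]
gripper_width: -0.002
```

>>> {"name": "play_rows", "arguments": {
  "commands": [
    [-0.0005,0,0,0],
    [0,0,0,0]
  ]
}}

```text
t: 26.8
eef_pos: [0.5224, -0.1588, 0.2148]
tool_rot: [-0.0, 0.794, 0.608, 0.0]
contact_force: [0.6, 0.5, -0.5]
gripper_width: -0.001
```

>>> {"name": "play_rows", "arguments": {
  "commands": [
    [-0.0005,0,0,0],
    [0,0,0,0]
  ]
}}

```text
t: 27.0
eef_pos: [0.5223, -0.159, 0.2148]
tool_rot: [-0.0, 0.794, 0.608, 0.0]
contact_force: [0.5, 2.5, 0.3]
gripper_width: 0.001
```

>>> {"name": "play_rows", "arguments": {
  "commands": [
    [-0.0004,0,0,0],
    [0,0,0,0]
  ]
}}

```text
t: 27.2
eef_pos: [0.5223, -0.1591, 0.2148]
tool_rot: [-0.001, 0.794, 0.609, 0.0]
contact_force: [0.0, 5.0, 0.3]
gripper_width: 0.002
```

>>> {"name": "play_rows", "arguments": {
  "commands": [
    [-0.0004,0,0,0],
    [0,0,0,0]
  ]
}}

```text
t: 27.4
eef_pos: [0.5222, -0.1592, 0.2147]
tool_rot: [-0.001, 0.793, 0.609, 0.0]
contact_force: [0.3, 5.0, 0.7]
gripper_width: -0.001
```

The push met firm resistance within about 0.2 mm, at 5 N: the plate is against the stop. Backing off and clearing the view.

>>> {"name": "play_rows", "arguments": {
  "commands": [
    [0.001,0,0,0],
    [0.002,0,0,0],
    [0.006,0,0,0],
    [0.01,0,0,0],
    [0,0,-0.02,0],
    [0,0,-0.04,0],
    [0,0,-0.04,0],
    [0,0,-0.03,0],
    [0.03,0,0,0],
    [0.04,0,0,0],
    [0.04,0,0,0],
    [0.03,0,0,0],
    [0,0,0,0],
    [0,0,0,0],
    [0,0,0,0]
  ]
}}

```text
t: 28.9
eef_pos: [0.563, -0.0078, 0.3448]
tool_rot: [0.0, 0.794, 0.608, -0.0]
contact_force: [0.5, -0.3, -0.7]
gripper_width: -0.0
```

```bash
python3 - <<'E'
from h import *
rel(.5,0,.3,-15)
s=cam('side','t2.png');b=cv2.resize(s['frame'][295:395,205:305],None,fx=6,fy=6,interpolation=cv2.INTER_CUBIC);cv2.imwrite('pics/t1.png',b)
c=cam('top')
def edge(cc,n,L,z,off=3):
    a,b=np.array(L,float);t=(b-a)/np.linalg.norm(b-a);nn=np.array([-t[1],t[0]])
    g=cv2.cvtColor(cc['frame'],6).astype('float32');o=np.arange(-off,off+.01,.1);Q=[]
    for k in np.linspace(.1,.9,40):
        p=a+(b-a)*k+o[:,None]*nn
        x=cv2.remap(g,p[:,:1].astype('float32'),p[:,1:].astype('float32'),1)[:,0]
        d=np.abs(np.gradient(cv2.GaussianBlur(x.reshape(-1,1),(1,7),0)[:,0]));d=np.where(d>.5*d.max(),d,0)
        Q.append(a+(b-a)*k+nn*(o@d)/d.sum())
    W=np.array([w(cc,*q,z=z)[:2]*1000 for q in Q],'float32')
    f=cv2.fitLine(W,cv2.DIST_HUBER,0,.01,.01).ravel()
    print(n,'ang',np.degrees(np.arctan2(f[1],f[0])).round(2)%180, jig(f[2:]/1000))
T=lambda u,v:((u+.5)/9-.5+350,(v+.5)/8-.5+195)
S=lambda u,v:((u+.5)/6-.5+205,(v+.5)/6-.5+295)
edge(c,'plate L1',[T(190,158),T(632,275)],.05)
edge(c,'plate L2',[T(135,328),T(582,448)],.05)
edge(c,'plate back',[T(190,158),T(135,328)],.05,1.5)
edge(s,'plate L1',[S(218,80),S(137,438)],.05)
edge(s,'plate L2',[S(377,100),S(307,468)],.05)
edge(s,'plate back',[S(218,80),S(377,100)],.05)
E
```

```text
t 28.9 pos [ 0.563  -0.0078  0.3448] yawy -15.17 z [-2.e-04 -7.e-04 -1.e+00] F [ 0.46 -0.25 -0.75] g -0.0
shift [-0.0089 -0.0628  0.0448] turn -0.17
plate L1 ang 74.18 ('along', np.float64(0.0642), 'lat', np.float64(0.0292))
plate L2 ang 74.27 ('along', np.float64(0.0643), 'lat', np.float64(-0.0287))
plate back ang 164.54 ('along', np.float64(0.1306), 'lat', np.float64(0.001))
plate L1 ang 74.39 ('along', np.float64(0.0622), 'lat', np.float64(-0.0304))
plate L2 ang 74.21 ('along', np.float64(0.0656), 'lat', np.float64(0.0268))
plate back ang 164.46 ('along', np.float64(0.1314), 'lat', np.float64(-0.0014))
```

View pics/t1.png

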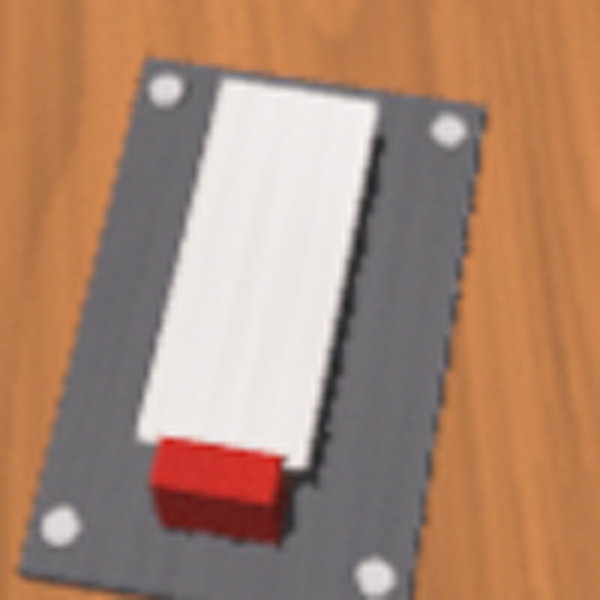

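View pics/t2.png

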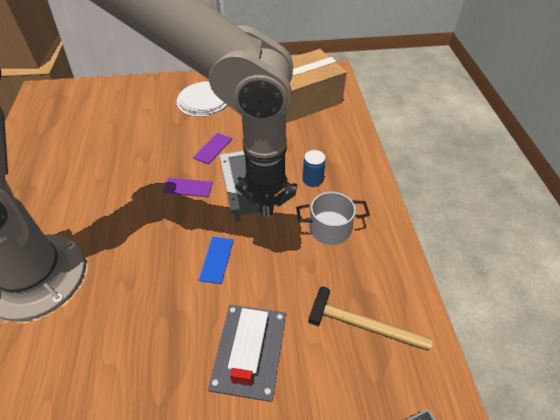

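```bash
python3 -c "
from station import bot
print(bot.hand_in())"
```

```text
the job is handed in; nothing more can be done
None
```

The plate is on the copper pad with its end against the red stop, released and lying still. I handed the job in at about 29 s of the 72 s allowed.

**What I did:** I slid the plate out of the channel by pressing on it with shut fingers, at no more than 9.5 N. The first try, at about 5 N, slipped on the plate and barely moved it. It ended with about 40 mm of overhang, which I gripped at 60 N to lift and carry it. I laid it on the pad with about 7 N against the stop and 6 N down, then opened the fingers. A final 5 N push on the free end did not measurably move it, so it is snug.

**Last checks:**
- **Centring:** the plate is within about 1 mm of the jig's middle. The two cameras disagree slightly, at +0.6 mm and -0.3 mm.
- **Height:** its top is at 50 mm, so it lies on the pad. One depth sample near the stop end read 42 mm; I did not follow it up, and it probably caught pixels off the plate.
- **Squareness:** it is about 0.7° off the jig's axis. The final push did not change that.
- **Surroundings:** the pan, tin, mallet and look-alike plates show no sign of having moved, and the arm is clear of everything.

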